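# Clamp model wall sections in the glue-up vice

## Task

Unscrew the glue-up vice's wing knob all the way to its stop (left-hand thread: it loosens clockwise), put the wooden spacer block from the bed into the cardboard offcut box, and stand every brick wall section upright on the bed in a row between jaw and fence. Then clamp them tight with the ratchet lever: turn it clockwise, lift it off its serrations to swing it back, let it drop in and turn it again until it will go no further. Leave the lever down, and do not disturb the glue bottle, paint jar and brush.

Things in the scene. Friction and masses are not known exactly. Their poses are not given: they have to be found in the camera images.
- vice: low aluminium vice fixed to the table, plate 108 x 445 x 12 mm, spanning x -55..53, y -200..245; origin at its underside. y runs along the bed. Grey fence on the +x side: inner face x = 26 mm, top z = 28, y -138..107; the jaw is opposite (-x). Ratchet lever at the +y end (axis x 0, y 200), wing knob at the -y end (axis x -10, y -170) on a bridge with its top at z = 44 mm
- bed (a point): middle of the bed, on the plate's top (12 mm above the table); axes as the vice's (its x 0, y -15.5 mm). Four sections fit in a row at y = -90, -30, 30 and 90 mm in this frame; low stops (top 28 mm above the table) close the bed at y = +-122 mm
- jaw (a joint): steel jaw bar, slides along the vice's +x to the fence, in m: 0 open (inner face x = -26 mm, gap 52 mm); 0.016 when it meets 36 mm plinths lying at the fence, 0.017 tight (its rubber facing gives). Top at z = 28 mm. Driven by a cam on the screw (8.75 mm x (1 - cos)); it pushes the sections to the fence by itself. The lock knob blocks it until it is loosened
- lock_knob (a joint): angle of the black wing knob in rad, left-hand thread: grows as it is turned CLOCKWISE seen from above; starts at 0 to 0.4 (locked), 2.9 at its loosened stop; it counts as loosened past 2.6. Turns stiffly (0.12 N m) and stays where it is left; it does not rise
- knob_wing (a point): point on the knob's axis, 68 mm above the table, in the middle of its wing: wing 52 mm long (along this point's x), 14 mm thick (y), from 51 to 81 mm above the table. Turns with the knob
- hub (a point): point on the vertical axis of the ratchet lever and the screw, 51 mm above the table
- lever_peg (a point): middle of the lever's upright round grip peg (18 mm across, with a 24 mm head as its top 8 mm), 85 mm out from the hub axis. With the lever down the peg reaches from 62 to 113 mm above the table and this point is at 85 mm. It turns and rises with the lever; its x axis points away from the hub. The arm under the peg is 16 mm wide, top at 62 mm
- lever (a joint): angle of the lever in rad, growing CLOCKWISE seen from above; 0 to 1.32 between its stops, starts at 0. At 0 the peg lies from the hub in direction x -0.94, y -0.34 of the vice's frame; it swings through -x towards +y. When down, its tooth turns the screw either way, with 0.07 rad of play to each side
- lever_lift (a joint): height of the lever above its lowest position in m, 0 to 0.015; its spring and weight press it down (4 N, 7 N at the top). The serrations are 7 mm tall, pitch 0.42 rad: it is free of them above 7 mm. Let down on top of a serration it rests at about 5 mm and drops in when it is turned on
- screw (a joint): angle of the serrated screw in rad, growing CLOCKWISE seen from above; 0 open, starts at 0, the jaw meets the sections at about 2.55, tight at its stop, 3.05. Friction 0.3 N m holds it where it is left (about 4 N at the peg). Blocked while the knob is not loosened
- wall_a: a brick-faced model wall section (with one window), may be absent. T-shaped seen from its end: wooden plinth 36 (x) x 54 (y) x 12 mm with an upright wall 14 mm thick (x), 54 mm long (y) along its middle, 60 mm tall in all. Alike end for end. Origin: centre of its underside; z up. 90 g. Starts standing on the table, on the robot's side of the vice
- wall_b: a brick-faced model wall section (with one door), may be absent. T-shaped seen from its end: wooden plinth 36 (x) x 54 (y) x 12 mm with an upright wall 14 mm thick (x), 54 mm long (y) along its middle, 60 mm tall in all. Alike end for end. Origin: centre of its underside; z up. 90 g. Starts standing on the table, on the robot's side of the vice
- wall_c: a brick-faced model wall section (with two windows), may be absent. T-shaped seen from its end: wooden plinth 36 (x) x 54 (y) x 12 mm with an upright wall 14 mm thick (x), 54 mm long (y) along its middle, 60 mm tall in all. Alike end for end. Origin: centre of its underside; z up. 90 g. Starts standing on the table, on the robot's side of the vice
- wall_d: a brick-faced model wall section (plain), may be absent. T-shaped seen from its end: wooden plinth 36 (x) x 54 (y) x 12 mm with an upright wall 14 mm thick (x), 54 mm long (y) along its middle, 60 mm tall in all. Alike end for end. Origin: centre of its underside; z up. 90 g. Starts standing on the table, on the robot's side of the vice
- spacer: plain wooden block 30 (x) x 44 (y) x 55 mm tall, 50 g, standing upright in the vice's bed at the start, its x axis about across the bed; origin at the centre of its underside, z up
- offcut_box: shallow open cardboard box fixed on the table, outside 170 (x) x 140 (y) x 45 mm, walls 4 mm, floor 4 mm, a few thin flat scraps in it; origin at the centre of its underside
- glue_bottle: bystander: white glue bottle, 48 mm across, 130 mm tall, upright; origin at its foot
- paint_jar: bystander: glass paint jar with black cap, 50 mm across, 55 mm tall; origin at its foot
- brush: bystander: a brush lying on the table, about 200 mm long
Mind the look-alikes: they are no part of the job. What is shaped like the wall_a but blue is not meant.

How it is judged:
By the outcome, as a careful person would: the job done as asked, in the order asked, and still so for the second after the job is handed in, with the robot touching nothing.
Of wall_a, wall_b, wall_c, wall_d only 2 to 4 are there at a start; the rules pass over those that are not, and their reading is None.
At some moment in a run one of wall_a, wall_b, wall_c, wall_d, spacer may be knocked a few centimetres aside while the robot is not near it.
It also fails if it takes over 208 s, if anything falls off the work surface, if the arm or the gripper's body presses on something with over 40 N, if the wrist force passes 120 N, or if a joint passes its speed limit or range.

## Robot

A 7-joint arm with a two-finger parallel gripper is mounted at the origin on the work surface. World frame = base frame: x ahead of the robot, y to its left, z up, the work surface at z = 0. Lengths are in m, angles in rad, forces in N, time in s.
With the tool pointing down it reaches from about 0.4 to 0.85 m from the base axis. Payload 4.5 kg.
Tool frame: the origin (TCP) lies at the very end of the fingers, on their centre line; the grasp point (between the pads) lies 19 mm behind it; z points along the fingers, y is the line along which they close (so a half turn about z gives the same grasp; the last joint's range is limited). The gripper opens to 88 mm and grips with 3 to 60 N. Pads are 18 mm wide; open, the fingers measure 123 mm over their backs; the gripper's body (75 mm by 187 mm) begins 45 mm behind the grasp point.
Start: joints at [-1.272, 0.689, -0.195, 1.565, 0.157, 0.902, -0.215], TCP at [0.164, 0.603, 0.239] pointing down, gripper open.
Joint ranges: [-3.01, 3.01], [-0.46, 2.08], [-1.47, 1.51], [0.13, 2.56], [-1, 4.14], [0.04, 2.09], [-2.66, 2.66]. Speed limits (rad/s): [2.57, 2.57, 3.14, 3.14, 3.14, 3.14, 3.14].

## Interface

Orientations are given as a unit quaternion [x, y, z, w].
In Python, from plant import r, eyes, nets gives the robot as it stands.
- The arm moves only by the shell command python3 -m pendant 'ROWS' [FORCE]. ROWS is JSON, a list of rows, each an object of numbers: "claw": the opening, from 0 (shut) to 1 (fully open); "dx", "dy", "dz": the shift along the world's x, y, z in mm; "twist": the turn about the world's z in rad. In form: [{"claw": .., "dx": .., "dy": .., "dz": .., "twist": ..}, ...]. A call has 1 to 8 rows; each row is the pose to reach, as a shift and turn from the pose commanded when the call began; what a row does not reach only later rows make up. A row lasts 1/10 s, in which the tool goes at most 50 mm and 8.59 degrees, less where a joint would pass 70% of its speed; a pose out of reach is approached as far as the arm can. A call with a gripper value outside its range is refused whole. The fingers move at their own pace and stop on an object; FORCE is the grip in N (left out, the last holds). Time passes only in rows, so rows that repeat a pose let the fingers close. It gives the time, the measured TCP pose, the force, the opening and the grip force at its end, in the units of the state.
- r.get_state(): the state, without advancing time (a new reading comes with each control period).
- eyes.snapshot(name): name is "scene" or "top" or "wrist"; returns (picture, depth): 420x560x3 uint8, blue, green, red; 420x560 float32, m along the optical axis (not along the pixel's ray), 0 where there is no reading.
- eyes.camera_info(name): a dict with "K" (3x3 intrinsics, pixels), "D" ([k1, k2, p1, p2, k3] as OpenCV has them; the pictures are not rectified), "world_to_cam" (4x4, takes a point from world to camera coordinates); the wrist camera has in their place "T_tool_cam" (4x4, takes a point from camera to tool coordinates, whose origin is the TCP and whose axes are the flange's). Camera axes: x right, y down, z forward; pixel columns grow to the right and rows downward; lengths in m; the calibration is good to about 2 mm. A picture is of the moment at which its call begins: read the wrist's pose just before it. camera_info takes no time and is no camera call.
- r.finish_job(): hands the job in; it is judged then, once.
Trained networks look in the newest picture that a camera, given by its name, has taken for a name from the list of things; names that differ only in an ending like _2 or _b are one class to them, and where a whole thing is asked for, a point or a joint stands for the part that bears it (a point fixed in the world has none). Each returns a list of dicts, best first, with "confidence" (0 to 1); they miss things now and then, are a little off and sometimes report something else, mostly with a low value. They report only what shows in the picture. A call takes as long as a camera call. They do not tell look-alikes from the thing itself.
- nets.spot_in(camera, query): "box" ([left, top, width, height] as shares, 0 to 1, of the picture: columns of its width, rows of its height, round what is visible of it).
- nets.place_of(camera, query): "position" ([column, row] as shares, 0 to 1, of the picture: columns of its width, rows of its height: a listed point, or the origin of a listed thing).
The state is a dict: "clock": time; "q": joint angles; "qd": joint speeds; "joint_torque": joint torques, N m; "tool_pos": TCP position; "eef_rot": TCP orientation; "contact_force": force on the tool from outside, world axes, zero at the start; "moment": the same for the moment, N m; "opening": opening from 0.0 (shut) to 1.0 (fully open); "finger_force": force on a finger pad.
Only numpy, scipy, OpenCV 4.12 (cv2) and the standard library are available. Lean on these libraries where they do the work, as an engineer would, in place of code of your own. Each camera call takes 0.05 s, during which the arm holds its last target. There are 200 camera calls.

## Working session

There is one attempt and no reset: what is moved stays moved. The work goes in short steps, Python scripts to look and compute and a shell command to move; the robot and the scene stay as the last step left them, time stands still between calls to the robot, and variables do not carry over. Pictures are saved under pics/ and viewed, at most 14 in all, crops included, and the job is handed in when it is done.

```bash
ls; mkdir -p pics
cat > h.py <<'E'
import numpy as np, cv2
from plant import r, eyes, nets
from scipy.spatial.transform import Rotation as R
def cam(name, st=None):
    i=eyes.camera_info(name)
    K=np.array(i["K"]);D=np.array(i["D"])
    if name=="wrist":
        st=st or r.get_state()
        T=np.eye(4);T[:3,:3]=R.from_quat(st["eef_rot"]).as_matrix();T[:3,3]=st["tool_pos"]
        return K,D,T@np.array(i["T_tool_cam"])
    return K,D,np.linalg.inv(np.array(i["world_to_cam"]))
def ray(c,uv):
    K,D,T=c
    p=cv2.undistortPoints(np.array([[uv]],float),K,D)[0,0]
    return T[:3,3],T[:3,:3]@np.array([p[0],p[1],1.])
def at_z(c,uv,z):
    o,d=ray(c,uv); return o+d*(z-o[2])/d[2]
def at_d(c,uv,dep):
    o,d=ray(c,uv); return o+d*dep
def proj(c,P):
    K,D,T=c;Ti=np.linalg.inv(T)
    return cv2.projectPoints(np.array([P],float),cv2.Rodrigues(Ti[:3,:3])[0],Ti[:3,3],K,D)[0][0,0]
def cloud(c,dep):
    K,D,T=c;h,w=dep.shape
    v,u=np.mgrid[0:h,0:w];uv=np.stack([u,v],-1).reshape(-1,1,2).astype(float)
    p=cv2.undistortPoints(uv,K,D).reshape(h,w,2)
    P=np.concatenate([p*dep[...,None],dep[...,None]],-1)@T[:3,:3].T+T[:3,3]
    P[dep<=0]=np.nan
    return P
E
python3 - <<'E'
from h import *
for n in("scene","top"):
    c=cam(n);im,d=eyes.snapshot(n);cv2.imwrite(f"pics/{n}0.png",im);np.save(f"{n}0.npy",d)
    print(n,c[2][:3,3])
    for q in ["knob_wing","hub","lever_peg","wall_a","spacer","offcut_box","glue_bottle","paint_jar","brush","vice","bed"]:
        for o in nets.place_of(n,q)[:6]:
            uv=np.array(o["position"])*[560,420]
            z={"knob_wing":.068,"hub":.051,"lever_peg":.085,"spacer":.012,"bed":.012}.get(q,0)
            print(q,round(o["confidence"],2),uv.round(),at_z(c,uv,z).round(3))
E
```

```text
pics
scene [ 1.13339424 -0.37649278  1.08872386]
knob_wing 0.46 [257. 262.] [ 0.591 -0.177  0.068]
hub 0.73 [389. 239.] [0.67  0.185 0.051]
lever_peg 0.74 [369. 209.] [0.581 0.172 0.085]
lever_peg 0.48 [354. 170.] [0.437 0.21  0.085]
wall_a 0.64 [261. 224.] [ 0.444 -0.103  0.   ]
wall_a 0.57 [233. 241.] [ 0.463 -0.198  0.   ]
wall_a 0.54 [314. 199.] [0.427 0.084 0.   ]
wall_a 0.49 [185. 211.] [ 0.305 -0.289  0.   ]
spacer 0.64 [329. 259.] [0.64  0.019 0.012]
spacer 0.61 [258. 224.] [ 0.448 -0.114  0.012]
offcut_box 0.87 [180. 268.] [ 0.484 -0.364  0.   ]
glue_bottle 0.85 [393. 146.] [0.339 0.433 0.   ]
glue_bottle 0.61 [389. 238.] [0.645 0.216 0.   ]
paint_jar 0.77 [127. 321.] [ 0.572 -0.53   0.   ]
paint_jar 0.43 [256. 262.] [ 0.556 -0.167  0.   ]
paint_jar 0.18 [231. 239.] [ 0.454 -0.2    0.   ]
brush 0.72 [354. 172.] [0.386 0.255 0.   ]
brush 0.66 [330. 260.] [0.637 0.023 0.   ]
vice 0.55 [320. 265.] [ 0.64  -0.008  0.   ]
vice 0.26 [257. 227.] [ 0.447 -0.115  0.   ]
bed 0.57 [313. 264.] [ 0.634 -0.029  0.012]
top [ 0.30911268 -0.07056283  1.44116073]
knob_wing 0.63 [320. 186.] [ 0.589 -0.181  0.068]
knob_wing 0.54 [415. 199.] [ 0.55  -0.499  0.068]
hub 0.9 [213. 161.] [0.678 0.183 0.051]
lever_peg 0.74 [214. 186.] [0.582 0.171 0.085]
wall_a 0.61 [244. 234.] [0.431 0.075 0.   ]
wall_a 0.48 [350. 277.] [ 0.29 -0.29  0.  ]
wall_a 0.45 [293. 231.] [ 0.444 -0.095  0.   ]
wall_a 0.44 [319. 232.] [ 0.441 -0.186  0.   ]
spacer 0.43 [261. 176.] [0.636 0.021 0.012]
offcut_box 0.56 [371. 225.] [ 0.467 -0.366  0.   ]
glue_bottle 0.61 [148. 258.] [0.342 0.41  0.   ]
paint_jar 0.57 [416. 199.] [ 0.564 -0.526  0.   ]
brush 0.61 [195. 245.] [0.391 0.245 0.   ]
vice 0.9 [270. 180.] [ 0.624 -0.012  0.   ]
vice 0.59 [195. 242.] [0.401 0.244 0.   ]
bed 0.84 [270. 177.] [ 0.629 -0.013  0.012]
bed 0.53 [148. 254.] [0.356 0.406 0.012]
```

View pics/scene0.png

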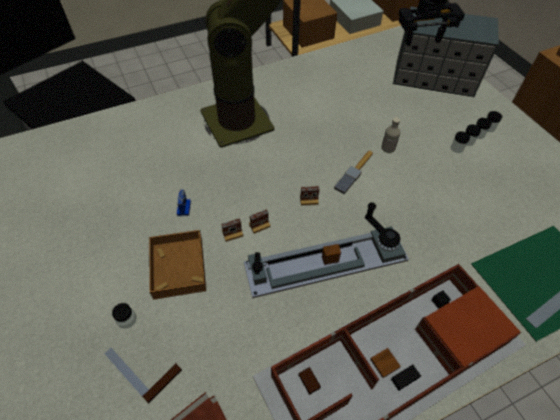

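View pics/top0.png

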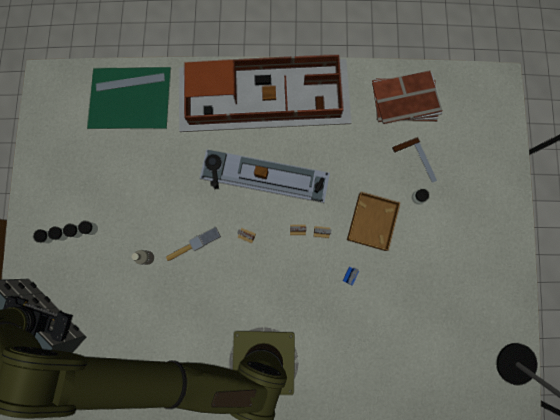

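The scene holds three brick sections in front of the vice (scene pixels ≈ (310,195), (260,220), (232,230)). A blue look-alike stands at (184,205), the spacer in the bed at (332,253), the box at (177,264) and the lever peg at (371,210). Next I refine these from depth.

```bash
cat > refine.py <<'E'
from h import *
def rect(P,ctr,zlo,zhi,rad=.05):
    m=np.isfinite(P[...,2])&(P[...,2]>zlo)&(P[...,2]<zhi)&(np.hypot(P[...,0]-ctr[0],P[...,1]-ctr[1])<rad)
    q=P[m]
    if len(q)<6: return len(q)
    (c,s,a)=cv2.minAreaRect((q[:,:2]*1000).astype(np.float32))
    b=cv2.boxPoints((c,s,a)); e=[b[1]-b[0],b[2]-b[1]]; L=max(e,key=np.linalg.norm)
    return len(q),np.median(q,0).round(4),np.round(c,1),np.round(s,1),"long axis yaw",round(float(np.arctan2(L[1],L[0])%np.pi),3)
E
python3 - <<'E'
from refine import *
st=r.get_state();print(st["eef_rot"],st["tool_pos"],st["clock"])
for n in("scene","top"):
    P=cloud(cam(n),np.load(f"{n}0.npy"))
    m=np.hypot(P[...,0]-.45,P[...,1])<.03;print(n,"table z",np.nanmedian(P[m][:,2]))
    for k,c,lo,hi in [("w1",(.431,.08),.045,.075),("w2",(.444,-.1),.045,.075),("w3",(.445,-.19),.045,.075),("spacer",(.636,.02),.055,.08),("knob",(.59,-.18),.07,.09),("peg",(.582,.171),.1,.125),("box",(.475,-.365),.037,.053)]:
        print(k,rect(P,c,lo,hi,.14 if k=="box" else .05))
    # fence/stops top z~.028
    print("vice plate",rect(P,(.63,-.01),.005,.034,.3))
E
```

```text
[ 1.31975037e-01  9.91253038e-01  5.77438025e-05 -4.92007867e-06] [0.16352966 0.60325299 0.23876077] 1.2
scene table z -7.135745897091095e-05
w1 (126, array([0.4281, 0.0659, 0.0583]), array([427.7,  66.7]), array([54.6, 19.9]), 'long axis yaw', 1.211)
w2 (137, array([ 0.4525, -0.1092,  0.0585]), array([ 449.2, -108.6]), array([18.5, 54.4]), 'long axis yaw', 1.585)
w3 (146, array([ 0.4466, -0.1906,  0.0587]), array([ 443.1, -190.8]), array([53.6, 19.3]), 'long axis yaw', 1.537)
spacer (194, array([0.6436, 0.0178, 0.0659]), array([641.6,  19.3]), array([44.6, 32.2]), 'long axis yaw', 1.346)
knob (100, array([ 0.5999, -0.1796,  0.0804]), array([ 595.7, -179.2]), array([13.2, 49.6]), 'long axis yaw', 2.722)
peg (56, array([0.5887, 0.1676, 0.1124]), array([588.7, 167.8]), array([21.1, 23.9]), 'long axis yaw', 2.329)
box (478, array([ 0.4926, -0.3713,  0.0436]), array([ 479.4, -366. ]), array([141.1, 174.2]), 'long axis yaw', 2.875)
vice plate (9478, array([ 0.6894, -0.009 ,  0.0117]), array([630.9,  -3.3]), array([594.8, 579.7]), 'long axis yaw', 0.255)
top table z 0.0008100885396901125
w
[... 216 characters left out ...]
.586)
w3 (75, array([ 0.443 , -0.1898,  0.0611]), array([ 442.9, -192.3]), array([53.9, 14.2]), 'long axis yaw', 1.49)
spacer (119, array([0.6415, 0.0201, 0.0673]), array([642.2,  19.4]), array([43.3, 30.9]), 'long axis yaw', 1.344)
knob (63, array([ 0.5942, -0.1775,  0.081 ]), array([ 595.6, -178.1]), array([12. , 51.3]), 'long axis yaw', 2.691)
peg (36, array([0.5855, 0.1701, 0.1136]), array([586.6, 169.8]), array([20.9, 18.8]), 'long axis yaw', 1.346)
box (263, array([ 0.4713, -0.3745,  0.045 ]), array([ 479.4, -366.2]), array([139.9, 168.7]), 'long axis yaw', 2.873)
vice plate (6303, array([ 0.6514, -0.0089,  0.0118]), array([632.7,  -9.5]), array([592.2, 595.6]), 'long axis yaw', 2.142)
```

```bash
python3 - <<'E'
from refine import *
print(np.array(eyes.camera_info("wrist")["T_tool_cam"]).round(3).tolist())
for n in("scene","top"):
    P=cloud(cam(n),np.load(f"{n}0.npy"))
    for yaw in(-.178,-.2,-.22):
        Rm=np.array([[np.cos(yaw),-np.sin(yaw)],[np.sin(yaw),np.cos(yaw)]])
        o=np.array([.5956,-.1786])-Rm@[-.010,-.170]
        v=(P[...,:2]-o)@Rm
        m=(P[...,2]>.023)&(P[...,2]<.033)&(v[...,0]>.01)&(v[...,0]<.06)&(abs(v[...,1]+.0155)<.11)
        a=np.polyfit(v[m][:,1],v[m][:,0],1); print(n,yaw,o.round(4),m.sum(),"fence slope",a.round(4),np.percentile(v[m][:,0],[3,97]).round(4))
E
python3 -m pendant '[{"dx":50,"dy":0},{"dx":100,"dy":-10},{"dx":150,"dy":-30},{"dx":190,"dy":-60},{"dx":220,"dy":-100},{"dx":240,"dy":-145},{"dx":260,"dy":-190},{"dx":280,"dy":-235}]'
python3 -m pendant '[{"dx":10,"dy":-48},{"dx":25,"dy":-95},{"dx":40,"dy":-142},{"dx":55,"dy":-189},{"dx":70,"dy":-236},{"dx":85,"dy":-283},{"dx":100,"dy":-330},{"dx":115,"dy":-377}]'
python3 -m pendant '[{"dx":10,"dy":-48},{"dx":20,"dy":-96},{"dx":30,"dy":-140},{"dx":37,"dy":-170,"twist":-0.1},{"dx":37,"dy":-170,"twist":-0.176},{"dx":37,"dy":-170,"twist":-0.176}]'
```

```text
[[-0.0, -0.955, -0.295, 0.078], [1.0, -0.001, 0.001, 0.0], [-0.002, -0.295, 0.955, -0.145], [0.0, 0.0, 0.0, 1.0]]
scene -0.178 [ 0.6355 -0.0131] 617 fence slope [-0.0069  0.0348] [0.0148 0.0456]
scene -0.2 [ 0.6392 -0.014 ] 599 fence slope [-0.0223  0.0317] [0.0206 0.0427]
scene -0.22 [ 0.6425 -0.0149] 592 fence slope [-0.0391  0.0287] [0.0173 0.041 ]
top -0.178 [ 0.6355 -0.0131] 321 fence slope [-0.01    0.0354] [0.0262 0.046 ]
top -0.2 [ 0.6392 -0.014 ] 322 fence slope [-0.0318  0.0317] [0.0214 0.0432]
top -0.22 [ 0.6425 -0.0149] 323 fence slope [-0.0516  0.0283] [0.0166 0.0416]validation failed for argument at $[0]...
validation failed for argument at $[0]...
validation failed for argument at $[0]...
```

```bash
python3 -m pendant '[{"claw":1,"dx":50,"dy":0,"dz":0,"twist":0},{"claw":1,"dx":100,"dy":-10,"dz":0,"twist":0},{"claw":1,"dx":150,"dy":-30,"dz":0,"twist":0},{"claw":1,"dx":190,"dy":-60,"dz":0,"twist":0},{"claw":1,"dx":220,"dy":-100,"dz":0,"twist":0},{"claw":1,"dx":240,"dy":-145,"dz":0,"twist":0},{"claw":1,"dx":260,"dy":-190,"dz":0,"twist":0},{"claw":1,"dx":280,"dy":-235,"dz":0,"twist":0}]'
python3 -m pendant '[{"claw":1,"dx":10,"dy":-48,"dz":0,"twist":0},{"claw":1,"dx":25,"dy":-95,"dz":0,"twist":0},{"claw":1,"dx":40,"dy":-142,"dz":0,"twist":0},{"claw":1,"dx":55,"dy":-189,"dz":0,"twist":0},{"claw":1,"dx":70,"dy":-236,"dz":0,"twist":0},{"claw":1,"dx":85,"dy":-283,"dz":0,"twist":0},{"claw":1,"dx":100,"dy":-330,"dz":0,"twist":0},{"claw":1,"dx":115,"dy":-377,"dz":0,"twist":0}]'
python3 - <<'E'
from h import *
s=r.get_state();print(s["tool_pos"],s["eef_rot"],np.round(s["q"],2),s["clock"])
E
```

```text
clock: 2.0
tool_pos: [0.4435, 0.3683, 0.2388]
eef_rot: [0.132, 0.991, 0.0, 0.0]
contact_force: [1.6, 0.7, 0.1]
opening: 0.997
finger_force: 0.0
clock: 2.8
tool_pos: [0.5582, -0.0089, 0.239]
eef_rot: [0.132, 0.991, 0.0, 0.0]
contact_force: [1.1, -0.2, -0.4]
opening: 1.001
finger_force: 0.0
[ 0.55818057 -0.00888862  0.23896247] [1.32018695e-01 9.91247188e-01 1.19771562e-04 2.50729296e-04] [ 0.11  0.61 -0.28  1.77  0.22  0.8   1.02] 2.8
```

```bash
python3 -m pendant '[{"claw":1,"dx":10,"dy":-48,"dz":0,"twist":0},{"claw":1,"dx":20,"dy":-96,"dz":0,"twist":0},{"claw":1,"dx":30,"dy":-140,"dz":0,"twist":-0.05},{"claw":1,"dx":37,"dy":-170,"dz":-20,"twist":-0.176},{"claw":1,"dx":37,"dy":-170,"dz":-50,"twist":-0.176},{"claw":1,"dx":37,"dy":-170,"dz":-50,"twist":-0.176},{"claw":1,"dx":37,"dy":-170,"dz":-50,"twist":-0.176}]'
cat > w.py <<'E'
from refine import *
def shot(name=None):
    s=r.get_state();im,d=eyes.snapshot("wrist")
    if name: cv2.imwrite(f"pics/{name}.png",im)
    P=cloud(cam("wrist",s),d)
    return s,im,d,P
def tyaw(s):
    y=R.from_quat(s["eef_rot"]).as_matrix()[:,1];return np.arctan2(y[1],y[0])
E
python3 - <<'E'
from w import *
s,im,d,P=shot("w1")
print(s["tool_pos"].round(4) if hasattr(s["tool_pos"],'round') else s["tool_pos"],tyaw(s),s["clock"])
print(rect(P,(.5956,-.1786),.07,.09)); print((d>0).mean(), np.nanpercentile(P[...,2],[1,10,50,90,99]))
E
```

```text
clock: 3.5
tool_pos: [0.5946, -0.1757, 0.1888]
eef_rot: [0.218, 0.976, 0.001, -0.001]
contact_force: [1.0, 0.6, 0.1]
opening: 0.999
finger_force: 0.0
[ 0.5946 -0.1757  0.1888] 1.1315517750222637 3.5
(1212, array([ 0.5896, -0.1763,  0.08  ]), array([ 591.5, -177. ]), array([13.9, 51.2]), 'long axis yaw', 2.692)
0.9960586734693877 [-0.00220947 -0.00128317  0.00309117  0.26922503  0.28477529]
```

View pics/w1.png

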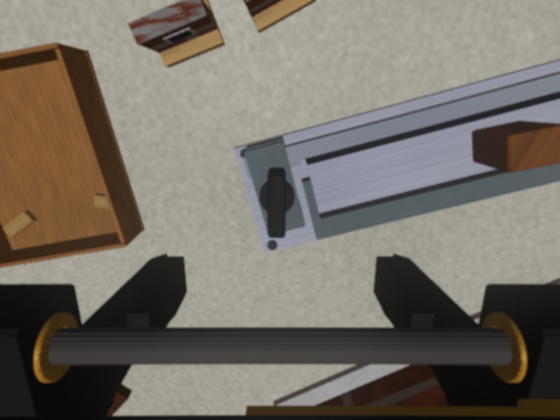

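Run:
```python
from w import *
for k in range(2):
  s,im,d,P=shot()
  print(s["tool_pos"],tyaw(s),s["clock"])
  print(rect(P,(.5956,-.1786),.07,.09))
# vice fit: fence
yaw=-.17;Rm=np.array([[np.cos(yaw),-np.sin(yaw)],[np.sin(yaw),np.cos(yaw)]])
o=np.array([.5945,-.178])-Rm@[-.010,-.170]
v=(P[...,:2]-o)@Rm;m=(P[...,2]>.023)&(P[...,2]<.033)&(v[...,0]>.01)&(v[...,0]<.06)&(v[...,1]>-.12)&(v[...,1]<.09)
print(m.sum(),np.polyfit(v[m][:,1],v[m][:,0],1),np.percentile(v[m][:,0],[3,97]).round(4))
```

```text
[ 0.59544005 -0.17557188  0.18979186] 1.1319686524030976 3.55
(1169, array([ 0.59  , -0.1761,  0.08  ]), array([ 592.1, -177.1]), array([13.4, 52.2]), 'long axis yaw', 2.696)
[ 0.59574205 -0.17562567  0.19022792] 1.1320184061979657 3.6
(1187, array([ 0.5893, -0.1761,  0.08  ]), array([ 591.7, -177.3]), array([14. , 51.8]), 'long axis yaw', 2.704)
4760 [0.02123237 0.03520737] [0.0247 0.0447]
```

```bash
python3 -m pendant '[{"claw":1,"dx":-2,"dy":-1,"dz":-45,"twist":0},{"claw":1,"dx":-2,"dy":-1,"dz":-90,"twist":0},{"claw":1,"dx":-2,"dy":-1,"dz":-120,"twist":0},{"claw":1,"dx":-2,"dy":-1,"dz":-136,"twist":0},{"claw":0.1,"dx":-2,"dy":-1,"dz":-136,"twist":0},{"claw":0.1,"dx":-2,"dy":-1,"dz":-136,"twist":0},{"claw":0.1,"dx":-2,"dy":-1,"dz":-136,"twist":0},{"claw":0.1,"dx":-2,"dy":-1,"dz":-136,"twist":0}]' 35
python3 -m pendant '[{"claw":0.1,"dx":0,"dy":0,"dz":0,"twist":0},{"claw":0.1,"dx":0,"dy":0,"dz":0,"twist":0},{"claw":0.1,"dx":0,"dy":0,"dz":0,"twist":0},{"claw":0.1,"dx":0,"dy":0,"dz":0,"twist":-0.1},{"claw":0.1,"dx":0,"dy":0,"dz":0,"twist":-0.2}]'
python3 -c "
from w import *
s=r.get_state();print(tyaw(s),s['moment'],np.round(s['q'],2))"
```

```text
clock: 4.45
tool_pos: [0.5939, -0.1782, 0.0545]
eef_rot: [0.219, 0.976, 0.0, 0.002]
contact_force: [0.4, -0.9, 0.3]
opening: 0.659
finger_force: 0.0
clock: 4.95
tool_pos: [0.5927, -0.1779, 0.0527]
eef_rot: [0.317, 0.948, 0.0, -0.0]
contact_force: [0.0, -0.0, 0.2]
opening: 0.206
finger_force: 0.0
0.9258182497656403 [-0.04942324 -0.01313694  0.03660652] [ 0.29  0.93 -0.12  1.71  0.2   0.51  0.96]
```

```bash
python3 -m pendant '[{"claw":0.3,"dx":0,"dy":0,"dz":0,"twist":0.1},{"claw":0.25,"dx":0,"dy":0,"dz":0,"twist":0.2},{"claw":0.25,"dx":0,"dy":0,"dz":0,"twist":0.2},{"claw":0.05,"dx":0,"dy":0,"dz":0,"twist":0.2},{"claw":0.05,"dx":0,"dy":0,"dz":0,"twist":0.2},{"claw":0.05,"dx":0,"dy":0,"dz":0,"twist":0.2},{"claw":0.05,"dx":0,"dy":0,"dz":0,"twist":0.2}]' 35
python3 -m pendant '[{"claw":0.05,"dx":0,"dy":0,"dz":0,"twist":0},{"claw":0.05,"dx":0,"dy":0,"dz":0,"twist":-0.1},{"claw":0.05,"dx":0,"dy":0,"dz":0,"twist":-0.2}]'
python3 -c "
from w import *
s=r.get_state();print(tyaw(s),s['moment'],np.round(s['q'],2))"
```

```text
clock: 5.65
tool_pos: [0.5927, -0.1777, 0.0527]
eef_rot: [0.219, 0.976, 0.0, -0.0]
contact_force: [0.4, 0.6, 0.1]
opening: 0.156
finger_force: 35.0
clock: 5.95
tool_pos: [0.5928, -0.1776, 0.0527]
eef_rot: [0.316, 0.949, 0.0, 0.0]
contact_force: [0.7, -0.2, 0.3]
opening: 0.152
finger_force: 35.0
0.9267968902144071 [ 0.07401927 -0.04225761  0.1102369 ] [ 0.29  0.93 -0.12  1.71  0.2   0.51  0.96]
```

Gripped, and the moment of about 0.11 N m matches the knob's stiffness. I'll keep turning.

```bash
python3 -m pendant '[{"claw":0.05,"dx":0,"dy":0,"dz":0,"twist":-0.14},{"claw":0.05,"dx":0,"dy":0,"dz":0,"twist":-0.28},{"claw":0.05,"dx":0,"dy":0,"dz":0,"twist":-0.42},{"claw":0.05,"dx":0,"dy":0,"dz":0,"twist":-0.56},{"claw":0.05,"dx":0,"dy":0,"dz":0,"twist":-0.7},{"claw":0.05,"dx":0,"dy":0,"dz":0,"twist":-0.84},{"claw":0.05,"dx":0,"dy":0,"dz":0,"twist":-0.98},{"claw":0.05,"dx":0,"dy":0,"dz":0,"twist":-1.12}]'
python3 -m pendant '[{"claw":0.05,"dx":0,"dy":0,"dz":0,"twist":-0.14},{"claw":0.05,"dx":0,"dy":0,"dz":0,"twist":-0.28},{"claw":0.05,"dx":0,"dy":0,"dz":0,"twist":-0.42},{"claw":0.05,"dx":0,"dy":0,"dz":0,"twist":-0.56},{"claw":0.05,"dx":0,"dy":0,"dz":0,"twist":-0.7},{"claw":0.05,"dx":0,"dy":0,"dz":0,"twist":-0.84},{"claw":0.05,"dx":0,"dy":0,"dz":0,"twist":-0.98},{"claw":0.05,"dx":0,"dy":0,"dz":0,"twist":-1.08}]'
python3 -c "
from w import *
s=r.get_state();print(tyaw(s),s['moment'],np.round(s['q'],2))"
python3 -m pendant '[{"claw":0.05,"dx":0,"dy":0,"dz":0,"twist":-0.1},{"claw":0.05,"dx":0,"dy":0,"dz":0,"twist":-0.15},{"claw":0.05,"dx":0,"dy":0,"dz":0,"twist":-0.15}]'
python3 -c "
from w import *
s=r.get_state();print(tyaw(s),s['moment'],np.round(s['q'],2))"
```

```text
clock: 6.75
tool_pos: [0.5938, -0.1772, 0.0528]
eef_rot: [0.772, 0.635, 0.001, 0.001]
contact_force: [2.3, 0.3, -2.9]
opening: 0.158
finger_force: 35.0
clock: 7.55
tool_pos: [0.5946, -0.1779, 0.0528]
eef_rot: [0.989, 0.148, 0.001, 0.001]
contact_force: [3.4, -0.8, -3.6]
opening: 0.155
finger_force: 35.0
-1.2734354487572164 [-0.24347185 -0.51003651  0.13723808] [ 0.    0.98  0.4   1.72 -0.65  0.57 -0.48]
clock: 7.85
tool_pos: [0.5946, -0.1781, 0.0528]
eef_rot: [0.997, 0.076, 0.002, 0.001]
contact_force: [4.7, -1.4, -4.7]
opening: 0.155
finger_force: 35.0
-1.4191472155484066 [-0.23450723 -0.8752498  -0.03073433] [-0.02  0.99  0.44  1.72 -0.7   0.59 -0.58]
```

```bash
for i in 1; do
python3 -m pendant '[{"claw":0.05,"dx":0,"dy":0,"dz":0,"twist":-0.1},{"claw":0.05,"dx":0,"dy":0,"dz":0,"twist":-0.1}]' | grep force
python3 -c "
from w import *
s=r.get_state();print(tyaw(s),s['moment'])"
python3 -m pendant '[{"claw":0.05,"dx":0,"dy":0,"dz":0,"twist":-0.1},{"claw":0.05,"dx":0,"dy":0,"dz":0,"twist":-0.1}]' | grep force
python3 -c "
from w import *
s=r.get_state();print(tyaw(s),s['moment'])"
python3 -m pendant '[{"claw":0.05,"dx":0,"dy":0,"dz":0,"twist":-0.1},{"claw":0.05,"dx":0,"dy":0,"dz":0,"twist":-0.1}]' | grep force
python3 -c "
from w import *
s=r.get_state();print(tyaw(s),s['moment'])"
done
```

```text
contact_force: [5.1, -1.8, -4.0]
finger_force: 35.0
-1.5185848689225456 [-0.35030382 -0.83168743  0.29613009]
contact_force: [4.9, -2.4, -4.0]
finger_force: 36.9
-1.6161172027486201 [-0.46917234 -0.88234612  0.82601554]
contact_force: [4.3, -3.0, -2.8]
finger_force: 39.8
-1.715112863548365 [-0.49373576 -0.67874686  0.95182389]
```

```bash
python3 -m pendant '[{"claw":0.5,"dx":0,"dy":0,"dz":0,"twist":0},{"claw":1,"dx":0,"dy":0,"dz":0,"twist":0},{"claw":1,"dx":0,"dy":0,"dz":0,"twist":0},{"claw":1,"dx":0,"dy":0,"dz":0,"twist":0},{"claw":1,"dx":0,"dy":0,"dz":45,"twist":0},{"claw":1,"dx":0,"dy":0,"dz":90,"twist":0.05},{"claw":1,"dx":12,"dy":40,"dz":130,"twist":0.2},{"claw":1,"dx":22,"dy":85,"dz":135,"twist":0.34}]'
python3 -m pendant '[{"claw":1,"dx":12,"dy":45,"dz":0,"twist":0.14},{"claw":1,"dx":20,"dy":85,"dz":0,"twist":0.28},{"claw":1,"dx":25,"dy":110,"dz":0,"twist":0.42},{"claw":1,"dx":25,"dy":112,"dz":0,"twist":0.56},{"claw":1,"dx":25,"dy":112,"dz":0,"twist":0.7},{"claw":1,"dx":25,"dy":112,"dz":0,"twist":0.85},{"claw":1,"dx":25,"dy":112,"dz":0,"twist":1.0},{"claw":1,"dx":25,"dy":112,"dz":0,"twist":1.15}]'
python3 -m pendant '[{"claw":1,"dx":0,"dy":0,"dz":0,"twist":0},{"claw":1,"dx":0,"dy":0,"dz":0,"twist":0}]'
python3 - <<'E'
from w import *
s,im,d,P=shot("w2")
print(s["tool_pos"],tyaw(s),np.round(s["q"],2))
print(rect(P,(.642,.02),.06,.08)); print("knob",rect(P,(.594,-.178),.07,.09))
im,d=eyes.snapshot("top");P=cloud(cam("top"),d)
print("knob",rect(P,(.594,-.178),.07,.09))
E
```

```text
clock: 9.25
tool_pos: [0.6155, -0.0997, 0.1919]
eef_rot: [0.995, 0.095, 0.003, 0.003]
contact_force: [1.1, -0.5, -0.8]
opening: 0.884
finger_force: 0.0
clock: 10.05
tool_pos: [0.6384, 0.0163, 0.1871]
eef_rot: [0.782, 0.624, -0.0, -0.0]
contact_force: [0.5, 0.2, 0.3]
opening: 0.999
finger_force: 0.0
clock: 10.25
tool_pos: [0.6388, 0.0163, 0.1872]
eef_rot: [0.785, 0.62, -0.0, -0.0]
contact_force: [-0.4, 0.7, -0.1]
opening: 1.002
finger_force: 0.0
[0.63876733 0.01628653 0.18718169] -0.23383905546851344 [-0.25  0.79  0.29  1.59 -0.29  0.81 -0.08]
(1999, array([0.6389, 0.0224, 0.0661]), array([638.7,  20.7]), array([44.7, 29.5]), 'long axis yaw', 1.319)
knob (322, array([ 0.6045, -0.1698,  0.074 ]), array([ 594.6, -169.5]), array([11.3, 49.3]), 'long axis yaw', 2.974)
knob (71, array([ 0.5968, -0.1775,  0.0809]), array([ 596.3, -177.4]), array([14. , 51.9]), 'long axis yaw', 3.136)
```

```bash
python3 -m pendant '[{"claw":0.8,"dx":2,"dy":4,"dz":-45,"twist":0},{"claw":0.7,"dx":2,"dy":4,"dz":-90,"twist":0},{"claw":0.6,"dx":2,"dy":4,"dz":-130,"twist":0},{"claw":0.6,"dx":2,"dy":4,"dz":-152,"twist":0},{"claw":0.25,"dx":2,"dy":4,"dz":-152,"twist":0},{"claw":0.25,"dx":2,"dy":4,"dz":-152,"twist":0},{"claw":0.25,"dx":2,"dy":4,"dz":-152,"twist":0},{"claw":0.25,"dx":2,"dy":4,"dz":-152,"twist":0}]' 25
python3 -m pendant '[{"claw":0.25,"dx":0,"dy":0,"dz":0,"twist":0},{"claw":0.25,"dx":0,"dy":0,"dz":0,"twist":0},{"claw":0.25,"dx":0,"dy":0,"dz":25,"twist":0},{"claw":0.25,"dx":0,"dy":0,"dz":70,"twist":0},{"claw":0.25,"dx":0,"dy":0,"dz":110,"twist":0}]'
```

```text
clock: 11.15
tool_pos: [0.6424, 0.0204, 0.037]
eef_rot: [0.784, 0.621, 0.001, 0.001]
contact_force: [0.2, -0.9, 2.4]
opening: 0.336
finger_force: 25.0
clock: 11.65
tool_pos: [0.6409, 0.0204, 0.1468]
eef_rot: [0.784, 0.621, -0.0, -0.0]
contact_force: [0.9, -0.0, 0.6]
opening: 0.347
finger_force: 25.0
```

```bash
python3 -m pendant '[{"claw":0.25,"dx":-18,"dy":-44,"dz":0,"twist":0},{"claw":0.25,"dx":-36,"dy":-88,"dz":0,"twist":0},{"claw":0.25,"dx":-54,"dy":-132,"dz":0,"twist":0},{"claw":0.25,"dx":-72,"dy":-176,"dz":0,"twist":0},{"claw":0.25,"dx":-90,"dy":-220,"dz":0,"twist":0},{"claw":0.25,"dx":-108,"dy":-264,"dz":0,"twist":0},{"claw":0.25,"dx":-126,"dy":-308,"dz":0,"twist":0},{"claw":0.25,"dx":-144,"dy":-352,"dz":0,"twist":0}]'
python3 -m pendant '[{"claw":0.25,"dx":-18,"dy":-34,"dz":0,"twist":0},{"claw":0.25,"dx":-18,"dy":-34,"dz":-40,"twist":0},{"claw":0.25,"dx":-18,"dy":-34,"dz":-80,"twist":0},{"claw":0.25,"dx":-18,"dy":-34,"dz":-112,"twist":0},{"claw":0.25,"dx":-18,"dy":-34,"dz":-112,"twist":0},{"claw":0.7,"dx":-18,"dy":-34,"dz":-112,"twist":0},{"claw":0.7,"dx":-18,"dy":-34,"dz":-112,"twist":0},{"claw":0.7,"dx":-18,"dy":-34,"dz":-112,"twist":0}]'
```

```text
clock: 12.45
tool_pos: [0.4962, -0.3332, 0.1457]
eef_rot: [0.784, 0.621, 0.0, 0.0]
contact_force: [1.4, -0.2, -0.2]
opening: 0.337
finger_force: 25.0
clock: 13.25
tool_pos: [0.4799, -0.3661, 0.035]
eef_rot: [0.784, 0.621, 0.0, 0.001]
contact_force: [-0.0, 0.7, -0.2]
opening: 0.587
finger_force: 0.0
```

```bash
python3 -m pendant '[{"claw":0.7,"dx":0,"dy":0,"dz":50,"twist":0},{"claw":0.7,"dx":0,"dy":0,"dz":100,"twist":0},{"claw":0.7,"dx":-7,"dy":35,"dz":130,"twist":0.1},{"claw":0.7,"dx":-14,"dy":70,"dz":155,"twist":0.17},{"claw":0.7,"dx":-22,"dy":105,"dz":155,"twist":0.17},{"claw":0.7,"dx":-30,"dy":140,"dz":155,"twist":0.17},{"claw":0.7,"dx":-37,"dy":175,"dz":155,"twist":0.17},{"claw":0.7,"dx":-37,"dy":175,"dz":155,"twist":0.17}]'
python3 -m pendant '[{"claw":0.7,"dx":0,"dy":0,"dz":0,"twist":0}]'
cat > look.py <<'E'
from w import *
W=[(.4277,.0666),(.449,-.1085),(.443,-.1915)]
s,im,d,Pw=shot("wl%d"%(s0:=int(r.get_state()["clock"]*10)))
print(s["tool_pos"],"tool yaw",tyaw(s))
ims,ds=eyes.snapshot("scene");Ps=cloud(cam("scene"),ds)
for w in W: print("wrist",rect(Pw,w,.045,.075),"\n  scene",rect(Ps,w,.045,.075))
print("spacer in box",rect(Ps,(.48,-.366),.05,.08,.06))
E
python3 look.py
```

```text
clock: 14.05
tool_pos: [0.441, -0.1851, 0.1892]
eef_rot: [0.726, 0.688, 0.001, -0.002]
contact_force: [0.8, 0.5, -0.2]
opening: 0.702
finger_force: 0.0
clock: 14.15
tool_pos: [0.4426, -0.1901, 0.1893]
eef_rot: [0.727, 0.686, 0.0, 0.001]
contact_force: [-0.1, -1.1, 0.4]
opening: 0.701
finger_force: 0.0
[ 0.44255005 -0.19012236  0.18925356] tool yaw -0.05829176896017835
wrist 0 
  scene (133, array([0.4289, 0.0648, 0.0581]), array([427.8,  66.4]), array([54.2, 22.5]), 'long axis yaw', 1.188)
wrist (1471, array([ 0.4458, -0.1068,  0.0594]), array([ 445.9, -108.1]), array([14.5, 54.2]), 'long axis yaw', 1.595) 
  scene (134, array([ 0.4526, -0.1092,  0.0589]), array([ 448.2, -108.6]), array([19.2, 54.9]), 'long axis yaw', 1.591)
wrist (1189, array([ 0.4399, -0.1881,  0.0592]), array([ 439.9, -190.3]), array([55.3, 15.4]), 'long axis yaw', 1.514) 
  scene (146, array([ 0.4466, -0.191 ,  0.0589]), array([ 443.2, -191. ]), array([53.6, 20.3]), 'long axis yaw', 1.534)
spacer in box (194, array([ 0.4813, -0.3664,  0.0588]), array([ 479.6, -366.2]), array([46.3, 31.9]), 'long axis yaw', 1.322)
```

```bash
python3 -m pendant '[{"claw":0.6,"dx":-1,"dy":-1,"dz":-45,"twist":0},{"claw":0.5,"dx":-1,"dy":-1,"dz":-90,"twist":0},{"claw":0.45,"dx":-1,"dy":-1,"dz":-135,"twist":0},{"claw":0.45,"dx":-1,"dy":-1,"dz":-163,"twist":0},{"claw":0.1,"dx":-1,"dy":-1,"dz":-163,"twist":0},{"claw":0.1,"dx":-1,"dy":-1,"dz":-163,"twist":0},{"claw":0.1,"dx":-1,"dy":-1,"dz":-163,"twist":0},{"claw":0.1,"dx":-1,"dy":-1,"dz":-163,"twist":0}]' 25
python3 -m pendant '[{"claw":0.1,"dx":0,"dy":0,"dz":0,"twist":0},{"claw":0.1,"dx":0,"dy":0,"dz":0,"twist":0},{"claw":0.1,"dx":0,"dy":0,"dz":25,"twist":0},{"claw":0.1,"dx":0,"dy":0,"dz":70,"twist":0},{"claw":0.1,"dx":0,"dy":0,"dz":110,"twist":0},{"claw":0.1,"dx":0,"dy":0,"dz":110,"twist":0}]'
```

```text
clock: 15.05
tool_pos: [0.4421, -0.1922, 0.0268]
eef_rot: [0.728, 0.685, 0.001, 0.001]
contact_force: [0.5, -0.5, 2.1]
opening: 0.156
finger_force: 24.9
clock: 15.65
tool_pos: [0.4437, -0.1926, 0.1399]
eef_rot: [0.728, 0.686, 0.002, 0.004]
contact_force: [0.9, 0.3, -1.0]
opening: 0.154
finger_force: 24.9
```

```bash
python3 -m pendant '[{"claw":0.1,"dx":40,"dy":24,"dz":0,"twist":0},{"claw":0.1,"dx":80,"dy":48,"dz":0,"twist":-0.05},{"claw":0.1,"dx":120,"dy":72,"dz":0,"twist":-0.11},{"claw":0.1,"dx":158,"dy":95,"dz":0,"twist":-0.11},{"claw":0.1,"dx":178,"dy":105,"dz":-10,"twist":-0.11},{"claw":0.1,"dx":178,"dy":105,"dz":-45,"twist":-0.11},{"claw":0.1,"dx":178,"dy":105,"dz":-60,"twist":-0.11},{"claw":0.1,"dx":178,"dy":105,"dz":-60,"twist":-0.11}]'
python3 - <<'E'
from w import *
s,im,d,P=shot("p1");print(s["tool_pos"],tyaw(s))
E
```

```text
clock: 16.45
tool_pos: [0.616, -0.0864, 0.0725]
eef_rot: [0.765, 0.644, -0.002, -0.002]
contact_force: [-0.1, -0.6, -0.9]
opening: 0.159
finger_force: 24.9
[ 0.61603976 -0.08642554  0.0724827 ] -0.1705581426604728
```

View pics/p1.png

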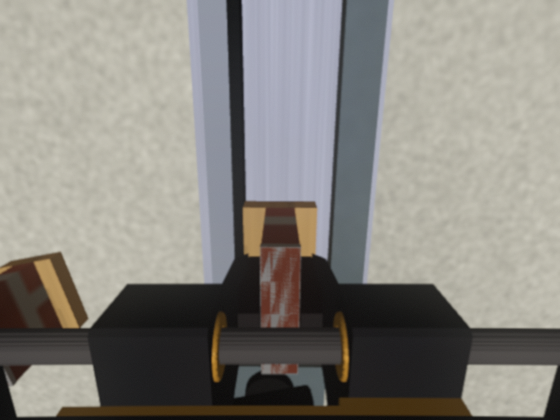

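```bash
python3 -m pendant '[{"claw":0.1,"dx":0,"dy":0,"dz":0,"twist":0},{"claw":0.1,"dx":0,"dy":0,"dz":0,"twist":0}]'
cat > gap.py <<'E'
from w import *
s,im,d,P=shot();print(s["tool_pos"],tyaw(s))
a=tyaw(s); 
if a>1.57:a-=np.pi
if a<-1.57:a+=np.pi
q=P[...,:2]-np.array(s["tool_pos"])[:2]; x=q@[np.cos(a),np.sin(a)]; y=q@[-np.sin(a),np.cos(a)]
for lo in(.04,.06,.08,.1):
    m=(y>lo)&(y<lo+.02)&(abs(x)<.07)
    def e(c): return np.percentile(x[c],[2,98]).round(4) if c.sum()>20 else None
    t=m&(P[...,2]>.022)&(P[...,2]<.034)
    print(lo,"jaw",e(t&(x<0)),"fence",e(t&(x>0)))
E
python3 gap.py
```

```text
clock: 16.7
tool_pos: [0.6197, -0.0873, 0.0766]
eef_rot: [0.765, 0.644, 0.001, 0.001]
contact_force: [0.8, -0.1, -1.2]
opening: 0.16
finger_force: 24.9
[ 0.61969372 -0.08726636  0.07662017] -0.1709934306890513
0.04 jaw [-0.0458 -0.0263] fence [0.0256 0.0452]
0.06 jaw [-0.0456 -0.0261] fence [0.0258 0.0453]
0.08 jaw [-0.0454 -0.0259] fence [0.026  0.0457]
0.1 jaw [-0.0452 -0.0257] fence [0.0262 0.0462]
```

```bash
python3 -m pendant '[{"claw":0.1,"dx":0,"dy":0,"dz":-20,"twist":0},{"claw":0.1,"dx":0,"dy":0,"dz":-37,"twist":0},{"claw":0.1,"dx":0,"dy":0,"dz":-37,"twist":0},{"claw":0.1,"dx":0,"dy":0,"dz":-38,"twist":0},{"claw":0.4,"dx":0,"dy":0,"dz":-38,"twist":0},{"claw":0.5,"dx":0,"dy":0,"dz":-38,"twist":0},{"claw":0.5,"dx":0,"dy":0,"dz":-38,"twist":0},{"claw":0.5,"dx":0,"dy":0,"dz":-38,"twist":0}]'
python3 -m pendant '[{"claw":0.5,"dx":0,"dy":0,"dz":45,"twist":0},{"claw":0.5,"dx":-20,"dy":-3,"dz":90,"twist":0},{"claw":0.5,"dx":-60,"dy":-8,"dz":130,"twist":0.05},{"claw":0.5,"dx":-105,"dy":-14,"dz":150,"twist":0.15},{"claw":0.5,"dx":-150,"dy":-19,"dz":150,"twist":0.2},{"claw":0.5,"dx":-173,"dy":-21,"dz":150,"twist":0.2},{"claw":0.5,"dx":-173,"dy":-21,"dz":150,"twist":0.2},{"claw":0.5,"dx":-173,"dy":-21,"dz":150,"twist":0.2}]'
python3 look.py
```

```text
clock: 17.55
tool_pos: [0.6192, -0.0865, 0.0374]
eef_rot: [0.765, 0.645, 0.0, 0.0]
contact_force: [0.2, 0.3, -1.4]
opening: 0.486
finger_force: 0.0
clock: 18.35
tool_pos: [0.447, -0.1076, 0.1876]
eef_rot: [0.697, 0.718, 0.001, 0.001]
contact_force: [1.0, -0.7, -0.3]
opening: 0.5
finger_force: 0.0
[ 0.44699916 -0.10759697  0.18763815] tool yaw 0.02974104283421596
wrist 0 
  scene (129, array([0.4285, 0.0649, 0.0585]), array([427.9,  66.2]), array([54. , 18.2]), 'long axis yaw', 1.173)
wrist (1195, array([ 0.4457, -0.1057,  0.0593]), array([ 445.7, -107.6]), array([14.3, 54.4]), 'long axis yaw', 1.602) 
  scene (139, array([ 0.4531, -0.1085,  0.0587]), array([ 448.3, -108.3]), array([55.1, 19.7]), 'long axis yaw', 1.547)
wrist 0 
  scene 0
spacer in box (198, array([ 0.4812, -0.367 ,  0.0581]), array([ 479.6, -366.2]), array([46.1, 32.4]), 'long axis yaw', 1.34)
```

```bash
python3 -m pendant '[{"claw":0.5,"dx":0,"dy":0,"dz":-45,"twist":0},{"claw":0.5,"dx":0,"dy":0,"dz":-90,"twist":0},{"claw":0.45,"dx":0,"dy":0,"dz":-135,"twist":0},{"claw":0.45,"dx":0,"dy":0,"dz":-161,"twist":0},{"claw":0.1,"dx":0,"dy":0,"dz":-161,"twist":0},{"claw":0.1,"dx":0,"dy":0,"dz":-161,"twist":0},{"claw":0.1,"dx":0,"dy":0,"dz":-161,"twist":0},{"claw":0.1,"dx":0,"dy":0,"dz":-161,"twist":0}]' 25
python3 -m pendant '[{"claw":0.1,"dx":0,"dy":0,"dz":0,"twist":0},{"claw":0.1,"dx":0,"dy":0,"dz":0,"twist":0},{"claw":0.1,"dx":0,"dy":0,"dz":25,"twist":0},{"claw":0.1,"dx":0,"dy":0,"dz":70,"twist":0},{"claw":0.1,"dx":0,"dy":0,"dz":110,"twist":0},{"claw":0.1,"dx":40,"dy":18,"dz":120,"twist":-0.1},{"claw":0.1,"dx":80,"dy":35,"dz":120,"twist":-0.2},{"claw":0.1,"dx":120,"dy":52,"dz":120,"twist":-0.2}]'
python3 -m pendant '[{"claw":0.1,"dx":40,"dy":18,"dz":0,"twist":0},{"claw":0.1,"dx":63,"dy":28,"dz":0,"twist":0},{"claw":0.1,"dx":63,"dy":28,"dz":-40,"twist":0},{"claw":0.1,"dx":63,"dy":28,"dz":-70,"twist":0},{"claw":0.1,"dx":63,"dy":28,"dz":-70,"twist":0},{"claw":0.1,"dx":63,"dy":28,"dz":-70,"twist":0},{"claw":0.1,"dx":63,"dy":28,"dz":-70,"twist":0}]'
python3 gap.py
```

```text
clock: 19.25
tool_pos: [0.4475, -0.1078, 0.0276]
eef_rot: [0.696, 0.718, 0.001, 0.002]
contact_force: [0.8, 0.8, -1.5]
opening: 0.153
finger_force: 25.0
clock: 20.05
tool_pos: [0.5678, -0.0545, 0.1479]
eef_rot: [0.765, 0.644, 0.001, 0.001]
contact_force: [0.6, 0.0, -1.5]
opening: 0.153
finger_force: 25.0
clock: 20.75
tool_pos: [0.6302, -0.0279, 0.0782]
eef_rot: [0.765, 0.644, 0.001, 0.001]
contact_force: [-0.5, -0.3, -0.6]
opening: 0.159
finger_force: 25.0
[ 0.63023662 -0.02794695  0.07816237] -0.1703870420294184
0.04 jaw [-0.0455 -0.026 ] fence [0.0259 0.0456]
0.06 jaw [-0.0453 -0.0258] fence [0.0261 0.0456]
0.08 jaw [-0.0451 -0.0256] fence [0.0263 0.046 ]
0.1 jaw [-0.0447 -0.0253] fence [0.0265 0.0464]
```

```bash
python3 -m pendant '[{"claw":0.1,"dx":0,"dy":0,"dz":-20,"twist":0},{"claw":0.1,"dx":0,"dy":0,"dz":-38,"twist":0},{"claw":0.1,"dx":0,"dy":0,"dz":-38,"twist":0},{"claw":0.1,"dx":0,"dy":0,"dz":-39,"twist":0},{"claw":0.4,"dx":0,"dy":0,"dz":-39,"twist":0},{"claw":0.5,"dx":0,"dy":0,"dz":-39,"twist":0},{"claw":0.5,"dx":0,"dy":0,"dz":-39,"twist":0},{"claw":0.5,"dx":0,"dy":0,"dz":-39,"twist":0}]'
python3 -m pendant '[{"claw":0.5,"dx":0,"dy":0,"dz":45,"twist":0},{"claw":0.5,"dx":-20,"dy":9,"dz":90,"twist":0},{"claw":0.5,"dx":-60,"dy":27,"dz":120,"twist":-0.05},{"claw":0.5,"dx":-100,"dy":45,"dz":150,"twist":-0.15},{"claw":0.5,"dx":-140,"dy":64,"dz":150,"twist":-0.21},{"claw":0.5,"dx":-180,"dy":84,"dz":150,"twist":-0.21},{"claw":0.5,"dx":-204,"dy":94,"dz":150,"twist":-0.21},{"claw":0.5,"dx":-204,"dy":94,"dz":150,"twist":-0.21}]'
python3 -m pendant '[{"claw":0.5,"dx":0,"dy":0,"dz":0,"twist":0}]'
python3 look.py
```

```text
clock: 21.6
tool_pos: [0.6292, -0.0275, 0.0375]
eef_rot: [0.765, 0.645, 0.0, 0.0]
contact_force: [0.1, 0.6, -0.1]
opening: 0.486
finger_force: 0.0
clock: 22.4
tool_pos: [0.4208, 0.0681, 0.1874]
eef_rot: [0.827, 0.562, -0.002, -0.002]
contact_force: [-0.8, -0.5, -0.1]
opening: 0.5
finger_force: 0.0
clock: 22.5
tool_pos: [0.4257, 0.0667, 0.1876]
eef_rot: [0.828, 0.561, 0.001, 0.0]
contact_force: [0.6, 0.5, 0.2]
opening: 0.499
finger_force: 0.0
[0.42572568 0.06666292 0.18755917] tool yaw -0.37931018084546825
wrist (1174, array([0.4246, 0.0701, 0.0593]), array([424.1,  67.8]), array([54.5, 14.8]), 'long axis yaw', 1.212) 
  scene (129, array([0.4281, 0.0653, 0.0581]), array([427. ,  66.5]), array([54.5, 19.1]), 'long axis yaw', 1.218)
wrist 0 
  scene 0
wrist 0 
  scene 0
spacer in box (197, array([ 0.481 , -0.3666,  0.0582]), array([ 480. , -366.2]), array([46.3, 31.4]), 'long axis yaw', 1.288)
```

```bash
python3 -m pendant '[{"claw":0.5,"dx":0,"dy":0,"dz":-45,"twist":0.02},{"claw":0.5,"dx":0,"dy":0,"dz":-90,"twist":0.02},{"claw":0.45,"dx":0,"dy":0,"dz":-135,"twist":0.02},{"claw":0.45,"dx":0,"dy":0,"dz":-161,"twist":0.02},{"claw":0.1,"dx":0,"dy":0,"dz":-161,"twist":0.02},{"claw":0.1,"dx":0,"dy":0,"dz":-161,"twist":0.02},{"claw":0.1,"dx":0,"dy":0,"dz":-161,"twist":0.02},{"claw":0.1,"dx":0,"dy":0,"dz":-161,"twist":0.02}]' 25
python3 -m pendant '[{"claw":0.1,"dx":0,"dy":0,"dz":0,"twist":0},{"claw":0.1,"dx":0,"dy":0,"dz":0,"twist":0},{"claw":0.1,"dx":0,"dy":0,"dz":25,"twist":0},{"claw":0.1,"dx":0,"dy":0,"dz":70,"twist":0},{"claw":0.1,"dx":0,"dy":0,"dz":110,"twist":0},{"claw":0.1,"dx":40,"dy":-6,"dz":120,"twist":0.1},{"claw":0.1,"dx":80,"dy":-13,"dz":120,"twist":0.19},{"claw":0.1,"dx":120,"dy":-20,"dz":120,"twist":0.19}]'
python3 -m pendant '[{"claw":0.1,"dx":45,"dy":-8,"dz":0,"twist":0},{"claw":0.1,"dx":80,"dy":-13,"dz":0,"twist":0},{"claw":0.1,"dx":95,"dy":-15,"dz":-20,"twist":0},{"claw":0.1,"dx":95,"dy":-15,"dz":-55,"twist":0},{"claw":0.1,"dx":95,"dy":-15,"dz":-70,"twist":0},{"claw":0.1,"dx":95,"dy":-15,"dz":-70,"twist":0},{"claw":0.1,"dx":95,"dy":-15,"dz":-70,"twist":0},{"claw":0.1,"dx":95,"dy":-15,"dz":-70,"twist":0}]'
python3 gap.py
```

```text
clock: 23.4
tool_pos: [0.4333, 0.0675, 0.0331]
eef_rot: [0.823, 0.568, -0.006, -0.003]
contact_force: [-0.1, 0.3, -0.7]
opening: 0.153
finger_force: 25.0
clock: 24.2
tool_pos: [0.5541, 0.0483, 0.1539]
eef_rot: [0.764, 0.646, -0.006, -0.002]
contact_force: [0.9, 0.3, -1.6]
opening: 0.156
finger_force: 25.0
clock: 25.0
tool_pos: [0.6486, 0.0326, 0.0844]
eef_rot: [0.765, 0.644, -0.006, -0.002]
contact_force: [0.2, -0.4, -1.0]
opening: 0.156
finger_force: 25.0
[0.64858336 0.03255722 0.08441621] -0.17008657678091013
0.04 jaw [-0.0527 -0.0331] fence [0.0188 0.0383]
0.06 jaw [-0.0523 -0.0013] fence [0.001 0.038]
0.08 jaw [-0.0523 -0.0386] fence None
0.1 jaw [-0.052  -0.0383] fence None
```

```bash
python3 -m pendant '[{"claw":0.1,"dx":-7,"dy":0,"dz":0,"twist":0},{"claw":0.1,"dx":-7,"dy":0,"dz":0,"twist":0},{"claw":0.1,"dx":-7,"dy":0,"dz":0,"twist":0}]'
python3 - <<'E'
from w import *
import runpy;runpy.run_path("gap.py")
s,im,d,P=shot("p3")
print("walls",rect(P,(.6302,-.028),.063,.08,.03))
E
```

```text
clock: 25.35
tool_pos: [0.6406, 0.0328, 0.0831]
eef_rot: [0.765, 0.644, -0.007, -0.003]
contact_force: [-0.1, 0.1, -1.6]
opening: 0.157
finger_force: 25.0
[0.64055639 0.03279513 0.0831363 ] -0.17016440506031894
0.04 jaw [-0.0448 -0.0252] fence [0.0267 0.0462]
0.06 jaw [-0.0446 -0.0008] fence [0.0009 0.0459]
0.08 jaw [-0.0444 -0.0307] fence None
0.1 jaw [-0.0442 -0.0304] fence None
walls (881, array([ 0.6256, -0.0425,  0.0713]), array([625.6, -42.5]), array([25.1, 14.3]), 'long axis yaw', 1.398)
```

View pics/p3.png

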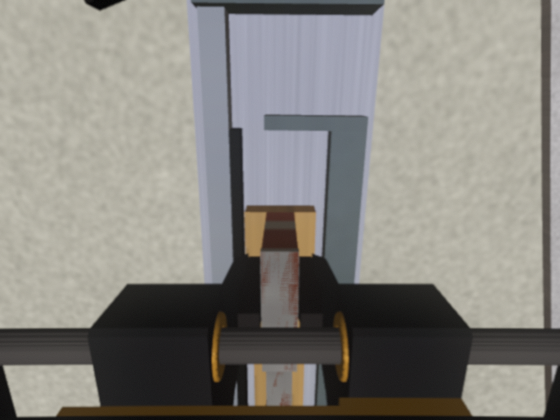

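The section is held straight (cols 245–315), centred over the channel (jaw edge ≈ 240, fence ≈ 330), and its neighbour shows just behind it at rows 370 and below. I'll lower and release it.

```bash
python3 -m pendant '[{"claw":0.1,"dx":1,"dy":1,"dz":-20,"twist":0},{"claw":0.1,"dx":1,"dy":1,"dz":-36,"twist":0},{"claw":0.1,"dx":1,"dy":1,"dz":-37,"twist":0},{"claw":0.1,"dx":1,"dy":1,"dz":-38,"twist":0},{"claw":0.4,"dx":1,"dy":1,"dz":-38,"twist":0},{"claw":0.5,"dx":1,"dy":1,"dz":-38,"twist":0},{"claw":0.5,"dx":1,"dy":1,"dz":-38,"twist":0},{"claw":0.5,"dx":1,"dy":1,"dz":-38,"twist":0}]'
python3 -m pendant '[{"claw":0.5,"dx":0,"dy":0,"dz":45,"twist":0},{"claw":0.5,"dx":-20,"dy":30,"dz":90,"twist":0},{"claw":0.5,"dx":-40,"dy":75,"dz":120,"twist":0},{"claw":0.5,"dx":-50,"dy":110,"dz":150,"twist":0},{"claw":0.5,"dx":-55,"dy":135,"dz":150,"twist":0},{"claw":0.5,"dx":-55,"dy":135,"dz":150,"twist":0},{"claw":0.5,"dx":-55,"dy":135,"dz":150,"twist":0}]'
python3 - <<'E'
from w import *
s=r.get_state();print(s["tool_pos"],tyaw(s),np.round(s["q"],2))
for n in("scene","top"):
    im,d=eyes.snapshot(n);P=cloud(cam(n),d)
    if n=="scene":cv2.imwrite("pics/s2.png",cv2.resize(im[120:330,100:460],None,fx=2,fy=2))
    for c in [(.6201,-.0866),(.6304,-.0275),(.641,.033)]: print(n,rect(P,c,.06,.085,.032))
    print("peg",rect(P,(.587,.169),.1,.125,.03))
E
```

```text
clock: 26.25
tool_pos: [0.6418, 0.0337, 0.0449]
eef_rot: [0.765, 0.645, -0.007, -0.002]
contact_force: [-0.0, 0.3, -0.1]
opening: 0.488
finger_force: 0.0
clock: 26.95
tool_pos: [0.5865, 0.1695, 0.1949]
eef_rot: [0.764, 0.645, -0.007, -0.002]
contact_force: [-0.8, 0.1, 0.1]
opening: 0.5
finger_force: 0.0
[0.58646183 0.16950095 0.19485153] -0.1678557951586121 [-0.7   0.82  0.66  1.67 -0.61  0.89  0.04]
scene (146, array([ 0.622 , -0.0857,  0.0708]), array([620.3, -85.2]), array([54.3, 17.6]), 'long axis yaw', 1.403)
scene (147, array([ 0.6324, -0.0297,  0.071 ]), array([630.3, -27.5]), array([63.3, 17.4]), 'long axis yaw', 1.428)
scene (142, array([0.6431, 0.0289, 0.0707]), array([641.6,  30.4]), array([54.7, 17.5]), 'long axis yaw', 1.442)
peg (56, array([0.5885, 0.168 , 0.1118]), array([588.4, 168.4]), array([19.8, 22. ]), 'long axis yaw', 2.519)
top (82, array([ 0.6192, -0.0843,  0.0721]), array([620.7, -85.7]), array([52.9, 16.6]), 'long axis yaw', 1.417)
top (79, array([ 0.6311, -0.0273,  0.0721]), array([632.1, -28.7]), array([53.5, 16. ]), 'long axis yaw', 1.406)
top (82, array([0.6409, 0.0303, 0.0725]), array([642.6,  30.7]), array([54.5, 16. ]), 'long axis yaw', 1.358)
peg (21, array([0.5888, 0.1668, 0.112 ]), array([588. , 167.6]), array([17.4, 13.2]), 'long axis yaw', 0.695)
```

View pics/s2.png

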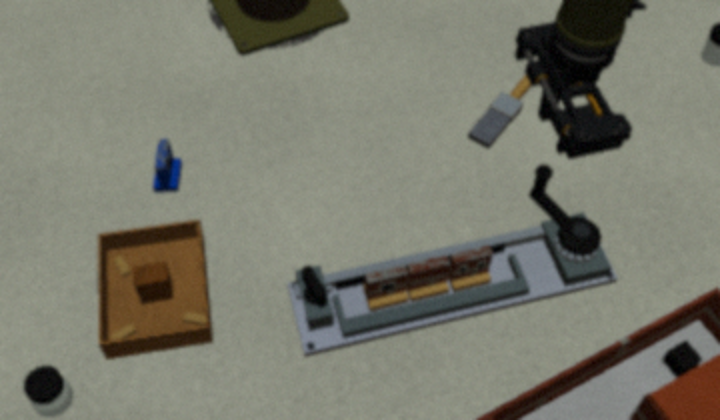

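```bash
python3 -m pendant '[{"claw":0.6,"dx":-2,"dy":0,"dz":0,"twist":0.15},{"claw":0.6,"dx":-2,"dy":0,"dz":0,"twist":0.29},{"claw":0.6,"dx":-2,"dy":0,"dz":0,"twist":0.44},{"claw":0.6,"dx":-2,"dy":0,"dz":0,"twist":0.58},{"claw":0.6,"dx":-2,"dy":0,"dz":0,"twist":0.73},{"claw":0.6,"dx":-2,"dy":0,"dz":0,"twist":0.88},{"claw":0.6,"dx":-2,"dy":0,"dz":0,"twist":1.02},{"claw":0.6,"dx":-2,"dy":0,"dz":0,"twist":1.17}]'
python3 -m pendant '[{"claw":0.6,"dx":0,"dy":0,"dz":0,"twist":0.15},{"claw":0.6,"dx":0,"dy":0,"dz":0,"twist":0.29},{"claw":0.6,"dx":0,"dy":0,"dz":0,"twist":0.44},{"claw":0.6,"dx":0,"dy":0,"dz":0,"twist":0.58},{"claw":0.6,"dx":0,"dy":0,"dz":0,"twist":0.73},{"claw":0.6,"dx":0,"dy":0,"dz":0,"twist":0.744},{"claw":0.6,"dx":0,"dy":0,"dz":0,"twist":0.744},{"claw":0.6,"dx":0,"dy":0,"dz":0,"twist":0.744}]'
python3 - <<'E'
from w import *
s,im,d,P=shot("w4");print(s["tool_pos"],tyaw(s),np.round(s["q"],2))
print("peg",rect(P,(.586,.169),.1,.125,.03))
E
```

```text
clock: 27.85
tool_pos: [0.585, 0.1661, 0.1941]
eef_rot: [0.28, 0.96, -0.008, 0.002]
contact_force: [0.8, 0.3, -0.1]
opening: 0.598
finger_force: 0.0
clock: 28.65
tool_pos: [0.5848, 0.1678, 0.1944]
eef_rot: [-0.085, 0.996, -0.006, 0.004]
contact_force: [0.8, -0.3, 0.5]
opening: 0.599
finger_force: 0.0
[0.58482859 0.16780336 0.19443443] 1.7402608153109207 [-0.43  0.72  0.11  1.68 -0.09  0.74  1.46]
peg (891, array([0.5835, 0.1702, 0.1122]), array([584.5, 170.3]), array([23., 23.]), 'long axis yaw', 2.027)
```

View pics/w4.png

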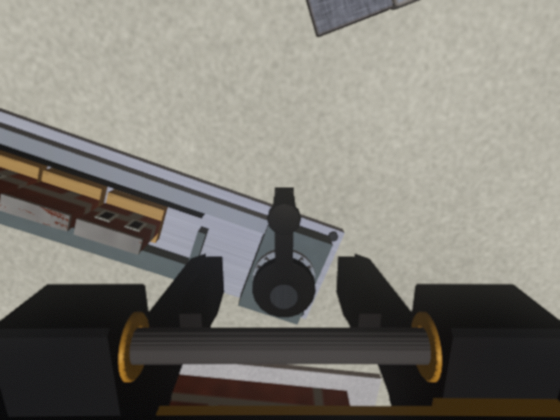

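```bash
python3 -m pendant '[{"claw":0.6,"dx":0,"dy":2,"dz":-45,"twist":0},{"claw":0.6,"dx":0,"dy":2,"dz":-90,"twist":0},{"claw":0.5,"dx":0,"dy":2,"dz":-115,"twist":0},{"claw":0.4,"dx":0,"dy":2,"dz":-127,"twist":0},{"claw":0.1,"dx":0,"dy":2,"dz":-127,"twist":0},{"claw":0.1,"dx":0,"dy":2,"dz":-127,"twist":0},{"claw":0.1,"dx":0,"dy":2,"dz":-127,"twist":0},{"claw":0.1,"dx":0,"dy":2,"dz":-127,"twist":0}]' 30
python3 -m pendant '[{"claw":0.1,"dx":0,"dy":0,"dz":0,"twist":0},{"claw":0.1,"dx":0,"dy":0,"dz":0,"twist":0}]'
python3 -c "
from w import *
s=r.get_state();print(tyaw(s),s['moment'],s['tool_pos'])"
```

```text
clock: 29.5
tool_pos: [0.5858, 0.1708, 0.0689]
eef_rot: [-0.086, 0.996, -0.006, 0.005]
contact_force: [1.0, -0.1, -1.5]
opening: 0.25
finger_force: 30.0
clock: 29.7
tool_pos: [0.5853, 0.1708, 0.0684]
eef_rot: [-0.086, 0.996, -0.006, 0.005]
contact_force: [1.8, -1.0, 0.7]
opening: 0.248
finger_force: 30.0
1.743745966372846 [-0.08720919 -0.1483455  -0.06760451] [0.58534031 0.17076516 0.06837282]
```

```bash
python3 -m pendant '[{"claw":0.1,"dx":-1.2,"dy":11.8,"dz":0,"twist":-0.14},{"claw":0.1,"dx":-0.8,"dy":23.7,"dz":0,"twist":-0.28},{"claw":0.1,"dx":-0.8,"dy":23.7,"dz":0,"twist":-0.28}]'
python3 - <<'E'
from w import *
s,im,d,P=shot("w5");print(s["tool_pos"],tyaw(s),s["moment"],s["opening"])
cv2.imwrite("pics/w5.png",im)
E
```

```text
clock: 30.0
tool_pos: [0.5848, 0.1952, 0.0681]
eef_rot: [0.053, 0.999, -0.007, 0.004]
contact_force: [1.9, -1.1, -0.7]
opening: 0.25
finger_force: 30.0
[0.58478008 0.1952059  0.06807774] 1.4647060633337312 [-0.21439784 -0.28361677 -0.01726343] 0.24986869310579057
```

View pics/w5.png

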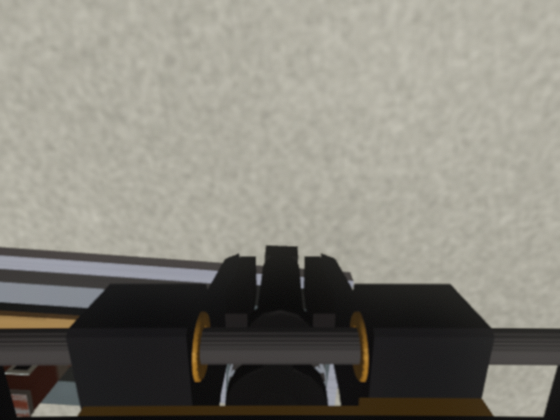

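```bash
python3 -m pendant '[{"claw":0.1,"dx":2,"dy":11.7,"dz":0,"twist":-0.14},{"claw":0.1,"dx":5.7,"dy":23,"dz":0,"twist":-0.28},{"claw":0.1,"dx":10.9,"dy":33.7,"dz":0,"twist":-0.42},{"claw":0.1,"dx":17.6,"dy":43.6,"dz":0,"twist":-0.56},{"claw":0.1,"dx":25.6,"dy":52.4,"dz":0,"twist":-0.7},{"claw":0.1,"dx":34.7,"dy":60,"dz":0,"twist":-0.84},{"claw":0.1,"dx":44.8,"dy":66.3,"dz":0,"twist":-0.98},{"claw":0.1,"dx":47.8,"dy":67.8,"dz":0,"twist":-1.02}]'
python3 -m pendant '[{"claw":0.1,"dx":0,"dy":0,"dz":0,"twist":0},{"claw":0.1,"dx":0,"dy":0,"dz":0,"twist":0}]'
cat > lv.py <<'E'
from w import *
s=r.get_state();p=np.array(s["tool_pos"]);v=p[:2]-[.6675,.1848]
print("theta",(3.317-np.arctan2(v[1],v[0])%(2*np.pi)).round(3),"rad mm",(np.linalg.norm(v)*1000).round(1),"tyaw",tyaw(s).round(3),"open",s["opening"],"F",np.round(s["contact_force"],1),"M",np.round(s["moment"],2),"q7",round(s["q"][6],2))
E
cat > jaw.py <<'E'
from w import *
im,d=eyes.snapshot("top");P=cloud(cam("top"),d)
yaw=-.172;Rm=np.array([[np.cos(yaw),-np.sin(yaw)],[np.sin(yaw),np.cos(yaw)]])
v=(P[...,:2]-[.6345,-.0122])@Rm
m=(P[...,2]>.023)&(P[...,2]<.033)&(abs(v[...,1]+.0155)<.1)&(abs(v[...,0])<.06)
L=v[m&(v[...,0]<-.002)][:,0];F=v[m&(v[...,0]>.015)][:,0]
print("jaw x",np.percentile(L,[5,50,95]).round(4) if len(L) else 0,"fence",np.percentile(F,[5,50,95]).round(4))
w=v[(P[...,2]>.06)&(P[...,2]<.085)&(abs(v[...,1]+.0155)<.1)&(abs(v[...,0])<.04)][:,0];print("walls x",np.percentile(w,[5,50,95]).round(4))
E
python3 lv.py; python3 jaw.py
```

```text
clock: 30.85
tool_pos: [0.6319, 0.2615, 0.0677]
eef_rot: [0.534, 0.846, -0.008, -0.0]
contact_force: [-1.6, -1.1, 3.5]
opening: 0.247
finger_force: 30.0
clock: 31.05
tool_pos: [0.6317, 0.2614, 0.0679]
eef_rot: [0.533, 0.846, -0.007, -0.0]
contact_force: [1.1, -1.3, -0.0]
opening: 0.253
finger_force: 30.0
theta 1.309 rad mm 84.5 tyaw 0.446 open 0.25314586787647675 F [ 1.1 -1.3 -0. ] M [-0.3  -0.18  0.28] q7 0.45
jaw x [-0.0386 -0.0258 -0.0075] fence [0.0273 0.0365 0.0466]
walls x [-0.0076 -0.0013  0.0067]
```

```bash
python3 -m pendant '[{"claw":0.1,"dx":0,"dy":0,"dz":6,"twist":0},{"claw":0.1,"dx":0,"dy":0,"dz":12,"twist":0},{"claw":0.1,"dx":0,"dy":0,"dz":12,"twist":0}]'
python3 lv.py
python3 - <<'E'
from w import *
im,d=eyes.snapshot("scene");cv2.imwrite("pics/s3.png",cv2.resize(im[130:280,300:500],None,fx=4,fy=4))
E
```

```text
clock: 31.4
tool_pos: [0.6327, 0.2606, 0.0798]
eef_rot: [0.534, 0.845, -0.007, 0.001]
contact_force: [4.1, -2.4, -5.9]
opening: 0.249
finger_force: 30.0
theta 1.316 rad mm 83.4 tyaw 0.444 open 0.2494639338311209 F [ 4.1 -2.4 -5.9] M [-0.43 -0.79  0.17] q7 0.45
```

View pics/s3.png

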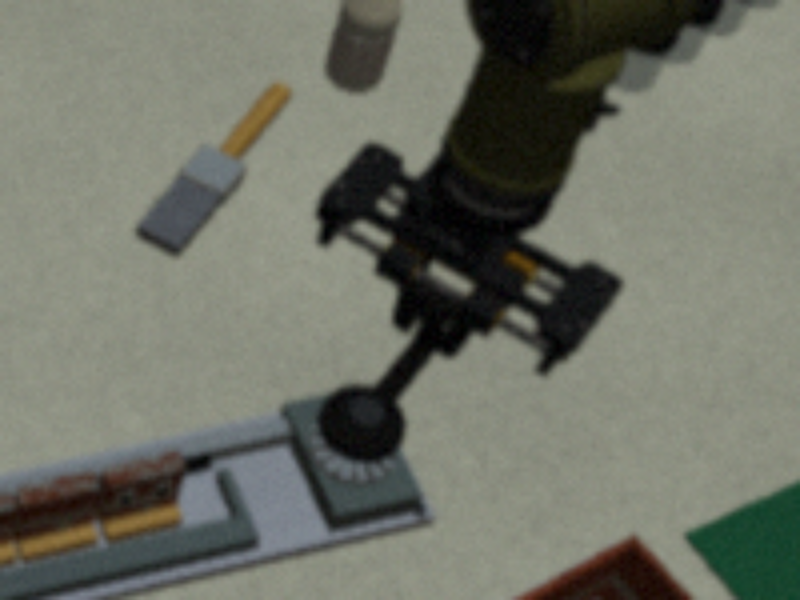

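The gripper (around (440,310)) holds the lever raised, with the white serrations showing under the hub at (350,465). The -5.9 N matches the lifting force, so I'll swing back.

```bash
python3 -m pendant '[{"claw":0.1,"dx":-10.3,"dy":-5.9,"dz":0,"twist":0.14},{"claw":0.1,"dx":-19.8,"dy":-13.1,"dz":0,"twist":0.28},{"claw":0.1,"dx":-28.1,"dy":-21.7,"dz":0,"twist":0.42},{"claw":0.1,"dx":-35.1,"dy":-31.2,"dz":0,"twist":0.56},{"claw":0.1,"dx":-40.8,"dy":-41.6,"dz":0,"twist":0.7},{"claw":0.1,"dx":-44.9,"dy":-52.8,"dz":0,"twist":0.84},{"claw":0.1,"dx":-47.4,"dy":-64.4,"dz":0,"twist":0.98},{"claw":0.1,"dx":-48.3,"dy":-76.3,"dz":0,"twist":1.12}]'
python3 lv.py
python3 -m pendant '[{"claw":0.1,"dx":0.8,"dy":-11.8,"dz":0,"twist":0.14},{"claw":0.1,"dx":0.8,"dy":-11.8,"dz":0,"twist":0.14},{"claw":0.1,"dx":0.8,"dy":-11.8,"dz":-6,"twist":0.14},{"claw":0.1,"dx":0.8,"dy":-11.8,"dz":-12,"twist":0.14},{"claw":0.1,"dx":0.8,"dy":-11.8,"dz":-12,"twist":0.14}]'
python3 lv.py;python3 jaw.py
```

```text
clock: 32.25
tool_pos: [0.5847, 0.1855, 0.0797]
eef_rot: [0.0, 1.0, -0.006, 0.005]
contact_force: [5.0, -1.0, -6.8]
opening: 0.248
finger_force: 30.0
theta 0.184 rad mm 82.8 tyaw 1.57 open 0.24830679748126602 F [ 5.  -1.  -6.8] M [-0.02 -0.93  0.  ] q7 1.36
clock: 32.75
tool_pos: [0.584, 0.1733, 0.0673]
eef_rot: [-0.066, 0.998, -0.007, 0.004]
contact_force: [2.2, -3.1, 2.5]
opening: 0.251
finger_force: 30.0
theta 0.038 rad mm 84.3 tyaw 1.703 open 0.25124286821967856 F [ 2.2 -3.1  2.5] M [-0.58 -0.39  0.07] q7 1.46
jaw x [-0.0388 -0.0255 -0.0076] fence [0.0271 0.0364 0.0462]
walls x [-0.0074 -0.0007  0.0066]
```

```bash
python3 -m pendant '[{"claw":0.1,"dx":-0.8,"dy":11.8,"dz":0,"twist":-0.14},{"claw":0.1,"dx":0.1,"dy":23.7,"dz":0,"twist":-0.28},{"claw":0.1,"dx":2.6,"dy":35.3,"dz":0,"twist":-0.42},{"claw":0.1,"dx":6.7,"dy":46.5,"dz":0,"twist":-0.56},{"claw":0.1,"dx":12.4,"dy":56.9,"dz":0,"twist":-0.7},{"claw":0.1,"dx":19.4,"dy":66.4,"dz":0,"twist":-0.84},{"claw":0.1,"dx":27.7,"dy":75,"dz":0,"twist":-0.98},{"claw":0.1,"dx":37.2,"dy":82.2,"dz":0,"twist":-1.12}]'
python3 lv.py
python3 -m pendant '[{"claw":0.1,"dx":10.3,"dy":5.9,"dz":0,"twist":-0.14},{"claw":0.1,"dx":10.3,"dy":5.9,"dz":0,"twist":-0.14},{"claw":0.1,"dx":10.3,"dy":5.9,"dz":0,"twist":-0.14}]'
python3 lv.py;python3 jaw.py
```

```text
clock: 33.6
tool_pos: [0.621, 0.2554, 0.0676]
eef_rot: [0.476, 0.88, -0.009, 0.0]
contact_force: [2.2, -7.0, -1.5]
opening: 0.253
finger_force: 30.0
theta 1.163 rad mm 84.6 tyaw 0.579 open 0.25258611825298133 F [ 2.2 -7.  -1.5] M [-1.07 -0.37  0.4 ] q7 0.58
clock: 33.9
tool_pos: [0.6315, 0.2618, 0.0675]
eef_rot: [0.533, 0.846, -0.008, 0.0]
contact_force: [1.8, -3.2, 0.1]
opening: 0.253
finger_force: 30.0
theta 1.309 rad mm 85.0 tyaw 0.446 open 0.2525216350748222 F [ 1.8 -3.2  0.1] M [-0.65 -0.44  0.31] q7 0.47
jaw x [-0.0289 -0.018  -0.0039] fence [0.0278 0.037  0.0462]
walls x [0.0006 0.0071 0.0143]
```

```bash
python3 -m pendant '[{"claw":0.1,"dx":0,"dy":0,"dz":6,"twist":0},{"claw":0.1,"dx":0,"dy":0,"dz":12,"twist":0},{"claw":0.1,"dx":0,"dy":0,"dz":12,"twist":0}]'
python3 lv.py
python3 -m pendant '[{"claw":0.1,"dx":-10.3,"dy":-5.9,"dz":0,"twist":0.14},{"claw":0.1,"dx":-19.8,"dy":-13.1,"dz":0,"twist":0.28},{"claw":0.1,"dx":-28.1,"dy":-21.7,"dz":0,"twist":0.42},{"claw":0.1,"dx":-35.1,"dy":-31.2,"dz":0,"twist":0.56},{"claw":0.1,"dx":-40.8,"dy":-41.6,"dz":0,"twist":0.7},{"claw":0.1,"dx":-45.3,"dy":-54.4,"dz":0,"twist":0.86},{"claw":0.1,"dx":-45.3,"dy":-54.4,"dz":-6,"twist":0.86},{"claw":0.1,"dx":-45.3,"dy":-54.4,"dz":-12,"twist":0.86}]'
python3 -m pendant '[{"claw":0.1,"dx":0,"dy":0,"dz":0,"twist":0},{"claw":0.1,"dx":0,"dy":0,"dz":0,"twist":0}]'
python3 lv.py;python3 jaw.py
```

```text
clock: 34.25
tool_pos: [0.6323, 0.2609, 0.0797]
eef_rot: [0.534, 0.845, -0.007, 0.001]
contact_force: [5.6, -4.6, -6.1]
opening: 0.255
finger_force: 30.0
theta 1.313 rad mm 83.9 tyaw 0.444 open 0.25501672399865605 F [ 5.6 -4.6 -6.1] M [-0.72 -0.97  0.29] q7 0.46
clock: 35.05
tool_pos: [0.5868, 0.2078, 0.0679]
eef_rot: [0.133, 0.991, -0.006, 0.003]
contact_force: [1.6, -3.5, 1.5]
opening: 0.252
finger_force: 30.0
clock: 35.25
tool_pos: [0.5867, 0.2075, 0.0676]
eef_rot: [0.133, 0.991, -0.007, 0.003]
contact_force: [3.9, -3.2, -2.4]
opening: 0.253
finger_force: 30.0
theta 0.449 rad mm 83.9 tyaw 1.304 open 0.25301593347491047 F [ 3.9 -3.2 -2.4] M [-0.61 -0.72  0.04] q7 1.17
jaw x [-0.0293 -0.0182 -0.004 ] fence [0.0273 0.0367 0.0461]
walls x [0.0005 0.0072 0.0144]
```

```bash
python3 -m pendant '[{"claw":0.1,"dx":3.9,"dy":11.2,"dz":0,"twist":-0.14},{"claw":0.1,"dx":9.3,"dy":21.8,"dz":0,"twist":-0.28},{"claw":0.1,"dx":16.2,"dy":31.5,"dz":0,"twist":-0.42},{"claw":0.1,"dx":20.7,"dy":36.6,"dz":0,"twist":-0.5},{"claw":0.1,"dx":20.7,"dy":36.6,"dz":0,"twist":-0.5}]'
python3 lv.py
python3 -m pendant '[{"claw":0.1,"dx":4.8,"dy":4.7,"dz":0,"twist":-0.08},{"claw":0.1,"dx":4.8,"dy":4.7,"dz":0,"twist":-0.08}]' >/dev/null
python3 lv.py;python3 jaw.py
```

```text
clock: 35.8
tool_pos: [0.6073, 0.2438, 0.0675]
eef_rot: [0.374, 0.927, -0.008, 0.002]
contact_force: [2.1, -4.5, -0.2]
opening: 0.253
finger_force: 30.0
theta 0.951 rad mm 84.3 tyaw 0.803 open 0.25291076252066846 F [ 2.1 -4.5 -0.2] M [-0.8  -0.49  0.13] q7 0.78
theta 1.027 rad mm 84.4 tyaw 0.723 open 0.25356702243281637 F [ 2.4 -5.8 -0.7] M [-0.81 -0.47  0.27] q7 0.71
jaw x [-0.0274 -0.0163 -0.0042] fence [0.0281 0.037  0.0464]
walls x [0.0022 0.008  0.0157]
```

```bash
python3 -m pendant '[{"claw":0.1,"dx":5.3,"dy":4.3,"dz":0,"twist":-0.08},{"claw":0.1,"dx":5.3,"dy":4.3,"dz":0,"twist":-0.08}]' >/dev/null
python3 lv.py
python3 -m pendant '[{"claw":0.1,"dx":5.6,"dy":3.9,"dz":0,"twist":-0.08},{"claw":0.1,"dx":5.6,"dy":3.9,"dz":0,"twist":-0.08}]' >/dev/null
python3 lv.py;python3 jaw.py
```

```text
theta 1.1 rad mm 84.6 tyaw 0.643 open 0.25229182071819517 F [ 0.5 -5.7  0.2] M [-0.91 -0.29  0.37] q7 0.64
theta 1.139 rad mm 84.9 tyaw 0.562 open 0.24925464085994523 F [-6.  -8.   4.5] M [-1.44  0.81  0.28] q7 0.58
jaw x [-0.0273 -0.0162 -0.0042] fence [0.028  0.037  0.0465]
walls x [0.0019 0.0082 0.0162]
```

```bash
python3 -m pendant '[{"claw":0.1,"dx":4.4,"dy":2.7,"dz":0,"twist":-0.03},{"claw":0.1,"dx":4.4,"dy":2.7,"dz":0,"twist":-0.03},{"claw":0.1,"dx":4.4,"dy":2.7,"dz":0,"twist":-0.03}]' >/dev/null
python3 lv.py
python3 -m pendant '[{"claw":0.1,"dx":4.4,"dy":2.5,"dz":0,"twist":-0.02},{"claw":0.1,"dx":4.4,"dy":2.5,"dz":0,"twist":-0.02},{"claw":0.1,"dx":4.4,"dy":2.5,"dz":0,"twist":-0.02}]' >/dev/null
python3 lv.py;python3 jaw.py
```

```text
theta 1.167 rad mm 85.1 tyaw 0.533 open 0.2479010005879319 F [-11.  -10.3   7.1] M [-1.8   1.69  0.36] q7 0.55
theta 1.193 rad mm 85.5 tyaw 0.512 open 0.24947671474772873 F [-15.4 -11.8   9.8] M [-2.1   2.76  0.25] q7 0.53
jaw x [-0.0273 -0.0174 -0.0037] fence [0.0282 0.0368 0.0465]
walls x [0.002  0.0082 0.0163]
```

```bash
python3 -m pendant '[{"claw":0.1,"dx":-7,"dy":-4.5,"dz":0,"twist":0.04},{"claw":0.1,"dx":-7,"dy":-4.5,"dz":0,"twist":0.04},{"claw":0.6,"dx":-7,"dy":-4.5,"dz":0,"twist":0.04},{"claw":0.6,"dx":-7,"dy":-4.5,"dz":0,"twist":0.04},{"claw":0.6,"dx":-7,"dy":-4.5,"dz":0,"twist":0.04},{"claw":0.6,"dx":-7,"dy":-4.5,"dz":0,"twist":0.04},{"claw":0.6,"dx":-7,"dy":-4.5,"dz":45,"twist":0.04},{"claw":0.6,"dx":-7,"dy":-4.5,"dz":90,"twist":0.04}]'
python3 -m pendant '[{"claw":0.6,"dx":-20,"dy":20,"dz":40,"twist":0},{"claw":0.6,"dx":-50,"dy":50,"dz":60,"twist":0},{"claw":0.6,"dx":-80,"dy":80,"dz":60,"twist":0},{"claw":0.6,"dx":-80,"dy":80,"dz":60,"twist":0}]'
python3 jaw.py
python3 - <<'E'
from w import *
for n in("scene","top"):
    im,d=eyes.snapshot(n);P=cloud(cam(n),d)
    if n=="scene":cv2.imwrite("pics/s4.png",cv2.resize(im[120:330,100:460],None,fx=2,fy=2))
    print("peg",rect(P,(.62,.255),.1,.14,.04)); print("box",rect(P,(.48,-.366),.05,.08,.06))
    print("knob",rect(P,(.594,-.178),.07,.09)); print([rect(P,c,.06,.085,.032)[1] for c in [(.628,-.0866),(.638,-.0275),(.649,.033)]])
E
```

```text
clock: 37.95
tool_pos: [0.623, 0.2598, 0.1573]
eef_rot: [0.486, 0.874, -0.008, -0.002]
contact_force: [0.7, 0.1, 0.7]
opening: 0.6
finger_force: 0.0
clock: 38.35
tool_pos: [0.5386, 0.3475, 0.2179]
eef_rot: [0.481, 0.876, -0.005, -0.004]
contact_force: [0.3, -0.0, 0.3]
opening: 0.603
finger_force: 0.0
jaw x [-0.0272 -0.0168 -0.0045] fence [0.0278 0.0375 0.0466]
walls x [0.002  0.0082 0.0163]
peg (61, array([0.6171, 0.2456, 0.112 ]), array([615.4, 246.8]), array([21.3, 23.9]), 'long axis yaw', 2.623)
box (198, array([ 0.4816, -0.3667,  0.0583]), array([ 478.8, -366.2]), array([46.2, 32.4]), 'long axis yaw', 1.347)
knob (110, array([ 0.5972, -0.1787,  0.0803]), array([ 595.5, -177.6]), array([50.4, 14.9]), 'long axis yaw', 0.077)
[array([ 0.6316, -0.0862,  0.0712]), array([ 0.6416, -0.0296,  0.0711]), array([0.6524, 0.0281, 0.0705])]
peg (41, array([0.6122, 0.2474, 0.1129]), array([612.6, 249. ]), array([22. , 19.9]), 'long axis yaw', 1.263)
box (126, array([ 0.4792, -0.3664,  0.0594]), array([ 479.3, -366.9]), array([45.3, 30.1]), 'long axis yaw', 1.404)
knob (73, array([ 0.5965, -0.1774,  0.0807]), array([ 595.8, -177.5]), array([52.2, 13.5]), 'long axis yaw', 0.01)
[array([ 0.6289, -0.0874,  0.0725]), array([ 0.6399, -0.0301,  0.0727]), array([0.6508, 0.0275, 0.0715])]
```

View pics/s4.png

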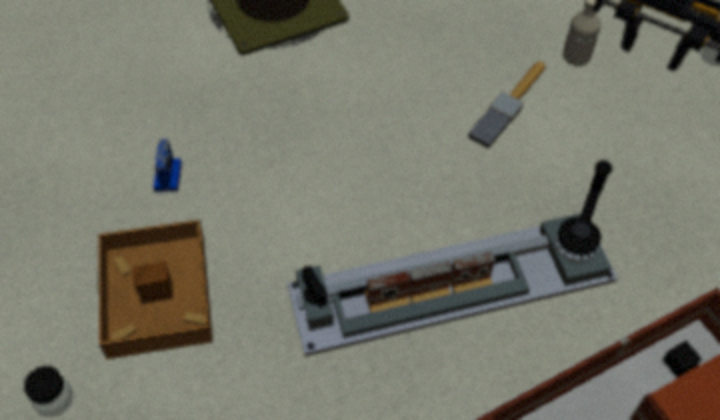

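```bash
python3 -c "
from plant import r
print(r.finish_job())"
```

```text
the job is handed in; nothing more can be done
None
```

The job is handed in: knob loosened to its stop, spacer in the offcut box, all three brick sections clamped upright between jaw and fence, and the lever down at its stop. The glue bottle, paint jar and brush look undisturbed; I haven't seen the judge's result.

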